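# Sort the counter stock into its display trays

## Robot

A 7-joint arm with a two-finger parallel gripper is mounted at the origin on a cart in front of the work surface, level with it; the furniture and walls round the work are solid. World frame = base frame: x ahead of the robot, y to its left, z up, the work surface at z = 0. Lengths are in m, angles in rad, forces in N, time in s.
With the tool pointing down it reaches from about 0.425 to 0.875 m from the base axis. Payload 4.7 kg.
Tool frame: the origin (TCP) lies between the finger pads; the fingertips stand 11 mm ahead of it and the grasp point (between the pads) lies 8 mm behind it; z points along the fingers, y is the direction in which the jaws open and shut (so a half turn about z gives the same grasp; the last joint's range is limited). The gripper opens to 87 mm and grips with 3 to 60 N. Pads are 19 mm wide; open, the fingers measure 117 mm over their backs; the gripper's body (75 mm by 190 mm) begins 51 mm behind the grasp point.
Start: joints at [1.326, 0.321, -0.07, 1.45, 0.023, 1.371, -0.057], TCP at [0.166, -0.628, 0.234] pointing down, gripper open.
Joint ranges: [-2.86, 2.86], [-0.3, 2.09], [-1.38, 1.24], [0.06, 2.45], [-1.56, 4.7], [0.09, 2.05], [-2.69, 2.69]. Speed limits (rad/s): [2.57, 2.57, 3.14, 3.14, 3.14, 3.14, 3.14].

## Interface

Orientations are given as a rotation vector (axis times angle).
In Python, from bench import ctrl gives the robot as it stands.
- The arm moves only by the tool servo_tool, never from a script. Its argument "series" is a list of rows, each an object with "travel": the shift along the tool's x, y, z in m, a list of three; "angular": the turn, a rotation vector about the tool's x, y, z in rad, a list of three. A call has 1 to 5 rows; each row shifts and turns the commanded pose from where the row before left it, along the tool's axes as they then stand; what a row does not reach is not made up. A row lasts 1/10 s, in which the tool goes at most 50 mm and 8.59 degrees, less where a joint would pass 70% of its speed; a pose out of reach is approached as far as the arm can. A call with a gripper value outside its range is refused whole. "claw" is the finger opening in m, from 0 to 0.087, set as the call begins (left out, the last holds). The fingers move at their own pace and stop on an object; "squeeze" is the grip in N (left out, the last holds). Time passes only in rows, so rows that do not move let the fingers close. It gives the time, the measured TCP pose, the force and the opening at its end, in the units of the state.
- ctrl.get_state(): the state, without advancing time (a new reading comes with each control period).
- ctrl.get_image(name): name is "side" or "top"; returns the picture (480x640x3 uint8, red, green, blue); there is no depth.
- ctrl.calibration(name): a dict with "fx", "fy", "cx", "cy" (pixels), "rvec" (rotation vector, rad) and "tvec" (3), from world to camera coordinates, as OpenCV has them. Camera axes: x right, y down, z forward; pixel columns grow to the right and rows downward; lengths in m; the calibration is good to about 2 mm. A picture is of the moment at which its call begins. calibration takes no time and is no camera call.
- ctrl.close_job(): hands the job in, once; it reports no verdict.
The state is a dict: "time": time; "joint_positions": joint angles; "qd": joint speeds; "joint_torque": joint torques, N m; "position": TCP position; "tool_rot": TCP orientation; "ft_force": force on the tool from outside, world axes, zero at the start; "torque": the same for the moment, N m; "grip_width": opening from 0.0 (shut) to 1.0 (fully open).
Only numpy, scipy, OpenCV 4.12 (cv2) and the standard library are available. Lean on these libraries where they do the work, as an engineer would, in place of code of your own. Each camera call takes 0.05 s, during which the arm holds its last target.

## Task

Put the mixed stationery lying along the near edge of the table away in the wooden display trays: the two tape rolls flat in the two round recesses, one in each; the two hand stamps standing upright in the two square recesses, one in each; and the pen lying in the long groove, with its middle near the middle of the groove. Everything should sit down on the floor of its recess; leave the eraser where it lies.

Things in the scene. Friction and masses are not known exactly. Their poses are not given: they have to be found in the camera images.
- tape_1: Loose coral-red roll of paper tape lying flat near the front edge of the table (the rolls, pad and stapler far to the right, out of easy reach, belong to another display and stay), outside diameter 48 mm, 15 mm high, about 22 g. Grasp it across its outside; do not reach into the hole (it is solid to the touch). Origin at the centre of the underside, z up.
- tape_2: Loose green roll of paper tape lying flat near the front edge of the table (the rolls, pad and stapler far to the right, out of easy reach, belong to another display and stay), outside diameter 48 mm, 15 mm high, about 22 g. Grasp it across its outside; do not reach into the hole (it is solid to the touch). Origin at the centre of the underside, z up.
- stamp_1: Loose hand stamp standing upright with a red turned handle, 66 mm tall. Wooden foot 24 x 36 mm (along its x, y), 14 mm high; the handle above, about 20 mm across, is coaxial with the origin. About 35 g. Origin at the centre of the underside, z up.
- stamp_2: Loose hand stamp standing upright with a dark navy turned handle, 66 mm tall. Wooden foot 24 x 36 mm (along its x, y), 14 mm high; the handle above, about 20 mm across, is coaxial with the origin. About 35 g. Origin at the centre of the underside, z up.
- pen: Loose white rollerball pen with gold ends, lying on the table: 143 mm long along its own y, 10 mm wide, 12 mm high with its clip (body 10 mm), about 18 g. Origin under the middle of its length, on the underside, z up; it lies flat and does not roll.
- eraser: Loose white eraser in a blue card sleeve, 21 x 45 x 12 mm, lying among the things; not to be moved. Origin at the centre of the underside.
- tape_tray: Wooden plate 82 x 164 x 9 mm (x, y, z) with two round recesses of 70 mm diameter, centred at x = 0, y = -40 and +40 mm, fixed to the table; its long side runs along its own y. Origin at the centre of the underside; z up. Top face at z = 9 mm, recess floors, lined with thin grey felt, at z = 5 mm (4 mm deep).
- stamp_tray: Wooden plate 74 x 148 x 9 mm (x, y, z) with two square recesses of 54 x 54 mm, centred at x = 0, y = -36 and +36 mm, fixed to the table; its long side runs along its own y. Origin at the centre of the underside; z up. Top face at z = 9 mm, recess floors, lined with thin grey felt, at z = 5 mm (4 mm deep).
- pen_tray: Wooden plate 56 x 186 x 9 mm (x, y, z) with one groove in the middle, 34 mm wide (x) and 172 mm long (y), fixed to the table; its long side runs along its own y. Origin at the centre of the underside; z up. Top face at z = 9 mm, recess floors, lined with thin grey felt, at z = 5 mm (4 mm deep).
There are look-alikes about, which are no part of the job. Of the things like the stamp_2, leave any that is yellow; of the rest the smaller one is meant. Leave any purple look-alike of the tape_2 alone.

How it is judged:
At the end, for the whole second after the job is handed in: On the recess floors, level, at rest, released: one tape roll in each round recess (within 15 mm of its centre), one upright stamp in each square one (18 mm), the pen in the groove (middle within 14.5 mm of its middle); tilts under 0.1 rad; eraser within 20 mm of its start ((((x of tape_1 in the frame of tape_tray between -0.015 and 0.015 m and y of tape_1 in the frame of tape_tray between 0.025 and 0.055 m and z of tape_1 in the frame of tape_tray between 0.003 and 0.007 m and angle between tape_1's own z axis and vertical below 0.1 rad and linear speed of tape_1 below 0.01 m/s) and (x of tape_2 in the frame of tape_tray between -0.015 and 0.015 m and y of tape_2 in the frame of tape_tray between -0.055 and -0.025 m and z of tape_2 in the frame of tape_tray between 0.003 and 0.007 m and angle between tape_2's own z axis and vertical below 0.1 rad and linear speed of tape_2 below 0.01 m/s)) or ((x of tape_1 in the frame of tape_tray between -0.015 and 0.015 m and y of tape_1 in the frame of tape_tray between -0.055 and -0.025 m and z of tape_1 in the frame of tape_tray between 0.003 and 0.007 m and angle between tape_1's own z axis and vertical below 0.1 rad and linear speed of tape_1 below 0.01 m/s) and (x of tape_2 in the frame of tape_tray between -0.015 and 0.015 m and y of tape_2 in the frame of tape_tray between 0.025 and 0.055 m and z of tape_2 in the frame of tape_tray between 0.003 and 0.007 m and angle between tape_2's own z axis and vertical below 0.1 rad and linear speed of tape_2 below 0.01 m/s))) and (((x of stamp_1 in the frame of stamp_tray between -0.018 and 0.018 m and y of stamp_1 in the frame of stamp_tray between 0.018 and 0.054 m and z of stamp_1 in the frame of stamp_tray between 0.003 and 0.007 m and angle between stamp_1's own z axis and vertical below 0.1 rad and linear speed of stamp_1 below 0.01 m/s) and (x of stamp_2 in the frame of stamp_tray between -0.018 and 0.018 m and y of stamp_2 in the frame of stamp_tray between -0.054 and -0.018 m and z of stamp_2 in the frame of stamp_tray between 0.003 and 0.007 m and angle between stamp_2's own z axis and vertical below 0.1 rad and linear speed of stamp_2 below 0.01 m/s)) or ((x of stamp_1 in the frame of stamp_tray between -0.018 and 0.018 m and y of stamp_1 in the frame of stamp_tray between -0.054 and -0.018 m and z of stamp_1 in the frame of stamp_tray between 0.003 and 0.007 m and angle between stamp_1's own z axis and vertical below 0.1 rad and linear speed of stamp_1 below 0.01 m/s) and (x of stamp_2 in the frame of stamp_tray between -0.018 and 0.018 m and y of stamp_2 in the frame of stamp_tray between 0.018 and 0.054 m and z of stamp_2 in the frame of stamp_tray between 0.003 and 0.007 m and angle between stamp_2's own z axis and vertical below 0.1 rad and linear speed of stamp_2 below 0.01 m/s))) and x of pen in the frame of pen_tray between -0.0145 and 0.0145 m and y of pen in the frame of pen_tray between -0.0145 and 0.0145 m and z of pen in the frame of pen_tray between 0.003 and 0.007 m and angle between pen's own z axis and vertical below 0.1 rad and linear speed of pen below 0.01 m/s and angle between the y axis of pen and the y axis of pen_tray, either way round below 0.25 rad and distance of eraser from where it was at the start of the episode below 0.02 m); the robot touches nothing.
It fails at once if the eraser is moved by more than 20 mm (distance of eraser from where it was at the start of the episode above 0.02 m).
It also fails if it takes over 102 s, if anything falls off the work surface, if the arm or the gripper's body presses on something with over 40 N, if the wrist force passes 120 N, or if a joint passes its speed limit or range.

## Working session

There is one attempt and no reset: what is moved stays moved. The work goes in short steps, Python scripts to look and compute and a tool call to move; the robot and the scene stay as the last step left them, time stands still between calls to the robot, and variables do not carry over. Pictures are saved under pics/ and viewed, and the job is handed in when it is done.

Besides the shell and the picture viewer there is one more tool, called after ">>>" as name([rows], argument=value, ...), one row to a line, values as JSON. servo_tool: Moves the arm, as the interface text tells. Its arguments: {"type":"object","properties":{"series":{"type":"array","items":{"type":"object","properties":{"travel":{"type":"array","items":{"type":"number"}},"angular":{"type":"array","items":{"type":"number"}}}}},"claw":{"type":"number"},"squeeze":{"type":"number"}},"required":["series"]}

```bash
mkdir -p pics; ls
cat > a.py <<'E'
from bench import ctrl
import cv2
s=ctrl.get_state();print({k:s[k] for k in('time','position','tool_rot','ft_force','grip_width')})
for n in('top','side'):
    cv2.imwrite(f'pics/{n}0.png',cv2.cvtColor(ctrl.get_image(n),cv2.COLOR_RGB2BGR)); print(n,ctrl.calibration(n))
E
python3 a.py
```

```text
pics
{'time': 0.0, 'position': array([ 0.16614894, -0.62785305,  0.23245716]), 'tool_rot': array([-3.11346042e+00, -4.05204708e-01,  5.81922432e-04]), 'ft_force': array([-0.60479824,  0.12343439, -0.54998769]), 'grip_width': 1.0012575660454182}
top {'fx': 566.7471019227685, 'fy': 566.7471019227685, 'cx': 324.4202352886493, 'cy': 237.84622255201037, 'rvec': array([ 2.1651434 , -2.22209556,  0.06442817]), 'tvec': array([-0.00179209,  0.54132404,  1.35295215])}
side {'fx': 434.91467240233317, 'fy': 434.91467240233317, 'cx': 318.0648018763709, 'cy': 240.5117568003777, 'rvec': array([ 2.01901726, -0.233068  ,  0.11725969]), 'tvec': array([-0.53299171,  0.07425021,  0.93612695])}
```

View pics/top0.png

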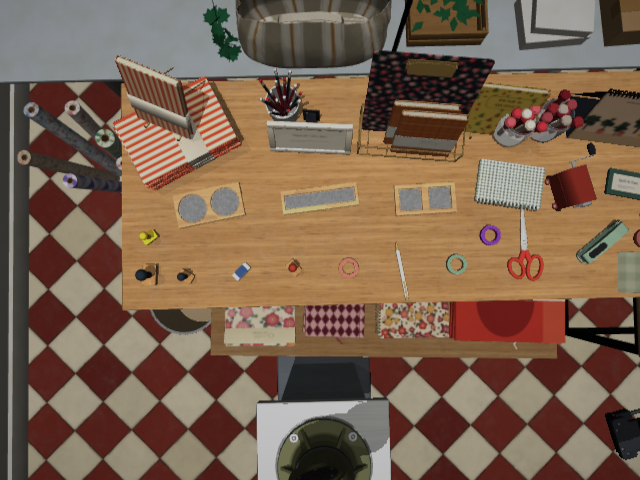

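View pics/side0.png

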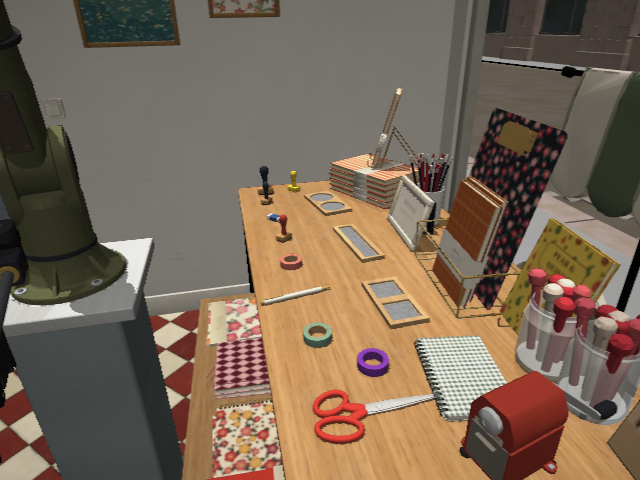

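```bash
cat > h.py <<'E'
import numpy as np,cv2
from bench import ctrl
def cam(n):
    c=ctrl.calibration(n);K=np.array([[c['fx'],0,c['cx']],[0,c['fy'],c['cy']],[0,0,1]])
    return K,c['rvec'],c['tvec']
def ray(n,px,z):
    K,r,t=cam(n);R=cv2.Rodrigues(r)[0];d=R.T@np.linalg.inv(K)@np.array([px[0],px[1],1.]);o=-R.T@t
    return o+d*(z-o[2])/d[2]
def proj(n,p):
    K,r,t=cam(n);return cv2.projectPoints(np.array([p],float),r,t,K,None)[0].ravel()
E
python3 - <<'E'
import cv2
im=cv2.imread('pics/top0.png')
a=im[170:310,120:280];b=im[170:310,270:480]
cv2.imwrite('pics/c1.png',cv2.resize(a,None,fx=4.2,fy=4.2,interpolation=cv2.INTER_CUBIC))
cv2.imwrite('pics/c2.png',cv2.resize(b,None,fx=3.8,fy=3.8,interpolation=cv2.INTER_CUBIC))
s=cv2.imread('pics/side0.png')[150:370,230:440]
cv2.imwrite('pics/c3.png',cv2.resize(s,None,fx=2.7,fy=2.7,interpolation=cv2.INTER_CUBIC))
from h import *
for n,p in dict(coral=(348,267),green=(457,264),st1=(293,268),st2=(185,277),pen=(402,271),er=(241,271),tt=(209,204),pt=(320,198),stt=(426,198)).items(): print(n,ray('top',p,0.01).round(3))
E
```

```text
coral [ 0.469 -0.071  0.01 ]
green [ 0.47  -0.335  0.01 ]
st1 [0.47  0.062 0.01 ]
st2 [0.456 0.323 0.01 ]
pen [ 0.456 -0.201  0.01 ]
er [0.466 0.188 0.01 ]
tt [0.631 0.263 0.01 ]
pt [ 0.639 -0.008  0.01 ]
stt [ 0.632 -0.266  0.01 ]
```

View pics/c1.png

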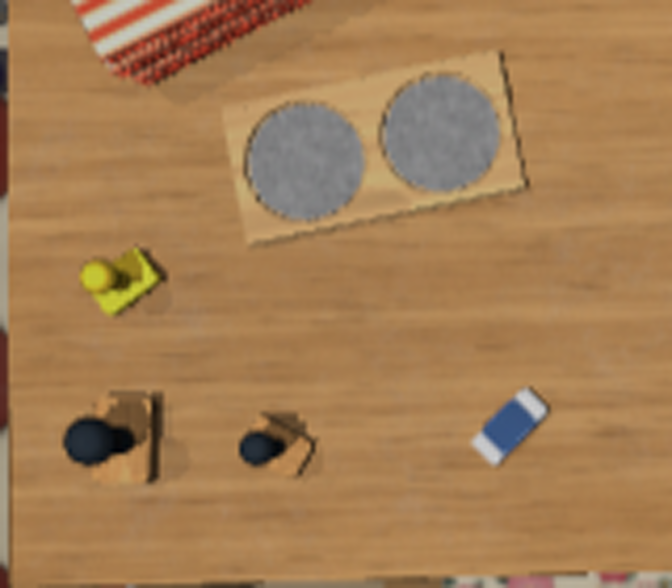

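View pics/c2.png

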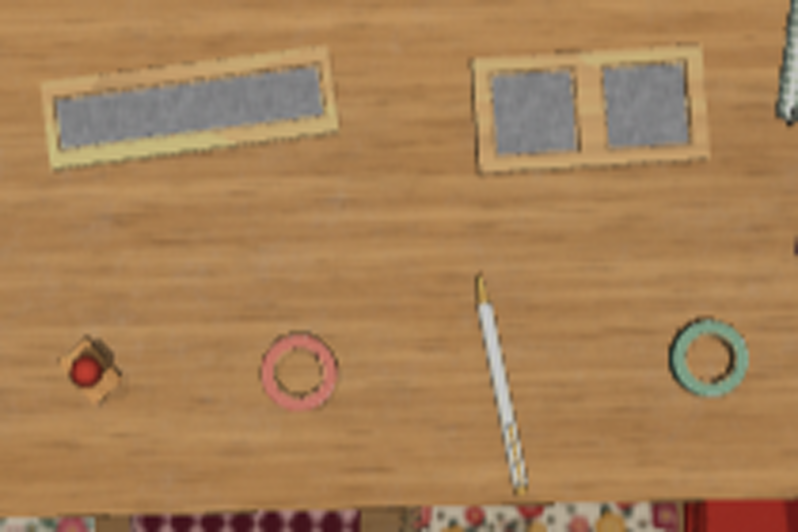

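View pics/c3.png

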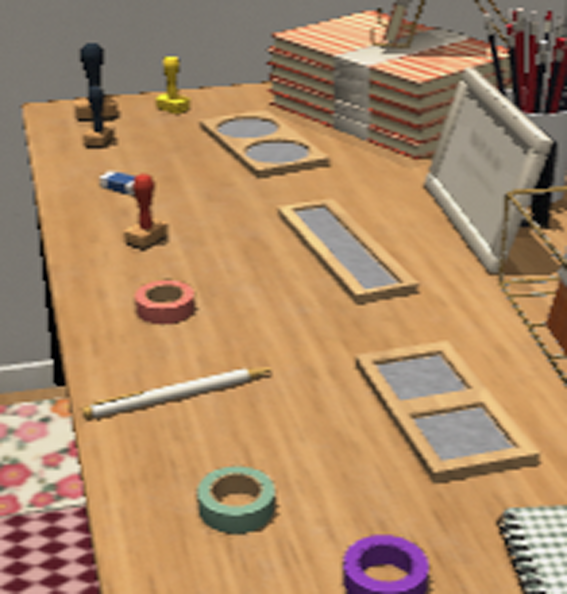

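```bash
cat > m.py <<'E'
from h import *
im=cv2.imread('pics/top0.png');hsv=cv2.cvtColor(im,cv2.COLOR_BGR2HSV);H,S,V=[hsv[...,i].astype(int) for i in range(3)]
def comps(mask,roi,z,name,amin=15):
    x0,y0,x1,y1=roi;m=np.zeros(mask.shape,np.uint8);m[y0:y1,x0:x1]=mask[y0:y1,x0:x1].astype(np.uint8)*255
    for c in cv2.findContours(m,cv2.RETR_EXTERNAL,cv2.CHAIN_APPROX_NONE)[0]:
        if cv2.contourArea(c)<amin: continue
        (cx,cy),wh,a=cv2.minAreaRect(c)
        b=cv2.boxPoints(((cx,cy),wh,a));bw=np.array([ray('top',p,z)[:2] for p in b])
        e=bw[1]-bw[0];f=bw[2]-bw[1];l=e if np.hypot(*e)>np.hypot(*f) else f
        print(name,'px',round(cx,1),round(cy,1),'w',ray('top',(cx,cy),z).round(4),'size',np.hypot(*e).round(3),np.hypot(*f).round(3),'longdir deg',np.degrees(np.arctan2(l[1],l[0])).round(1))
comps((S<50)&(V>80)&(V<200),(170,180,250,230),.005,'felt')
comps((S<50)&(V>80)&(V<200),(275,180,360,220),.005,'felt')
comps((S<50)&(V>80)&(V<200),(390,180,460,220),.005,'felt')
comps(((H<8)|(H>172))&(S>90),(330,250,370,285),.015,'coral')
comps((H>40)&(H<95)&(S>50),(440,248,475,282),.015,'green')
comps(((H<8)|(H>172))&(S>140),(283,255,305,280),.056,'red ball')
comps((V<70),(172,262,200,290),.056,'navy ball')
comps((S<70)&(V>150),(390,238,412,302),.008,'pen white')
comps((H>95)&(H<125)&(S>90),(228,258,256,284),.012,'eraser')
E
python3 m.py
python3 - <<'E'
import cv2
im=cv2.imread('pics/top0.png')
a=im[255:295,160:210];b=im[250:290,270:320]
cv2.imwrite('pics/d.png',cv2.hconcat([cv2.resize(x,None,fx=8,fy=8,interpolation=cv2.INTER_NEAREST) for x in(a,b)]))
s=cv2.imread('pics/side0.png')
cv2.imwrite('pics/e.png',cv2.hconcat([cv2.resize(x,None,fx=8,fy=8,interpolation=cv2.INTER_NEAREST) for x in(s[160:210,245:295],s[205:255,260:310])]))
E
```

```text
felt px 192.5 208.0 w [0.6229 0.3039 0.005 ] size 0.064 0.065 longdir deg -169.6
felt px 225.0 201.0 w [0.638  0.2244 0.005 ] size 0.064 0.064 longdir deg 179.0
felt px 319.4 197.9 w [ 0.6397 -0.0062  0.005 ] size 0.168 0.031 longdir deg -83.9
felt px 410.0 199.0 w [ 0.6313 -0.2273  0.005 ] size 0.049 0.049 longdir deg 178.0
felt px 439.5 197.3 w [ 0.6335 -0.2994  0.005 ] size 0.05 0.05 longdir deg -87.9
coral px 348.3 267.8 w [ 0.4675 -0.0713  0.015 ] size 0.046 0.044 longdir deg -46.6
green px 455.5 264.5 w [ 0.4686 -0.3299  0.015 ] size 0.046 0.041 longdir deg -91.5
red ball px 292.3 267.3 w [0.472  0.0612 0.056 ] size 0.016 0.015 longdir deg -46.4
navy ball px 182.0 276.5 w [0.4571 0.3187 0.056 ] size 0.023 0.016 longdir deg -91.5
pen white px 401.7 273.3 w [ 0.4509 -0.2006  0.008 ] size 0.009 0.115 longdir deg -170.8
eraser px 241.0 271.0 w [0.4664 0.1873 0.012 ] size 0.024 0.017 longdir deg -46.3
```

View pics/d.png

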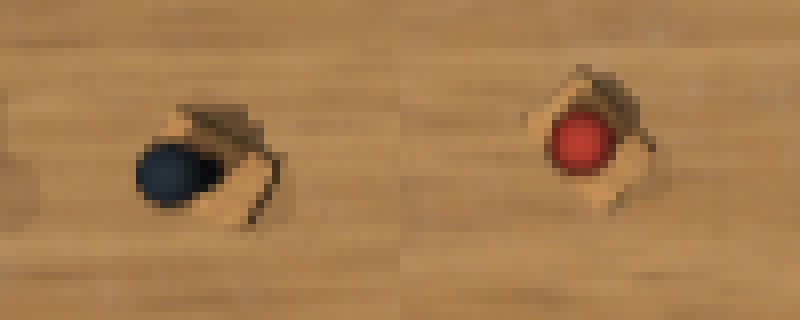

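View pics/e.png

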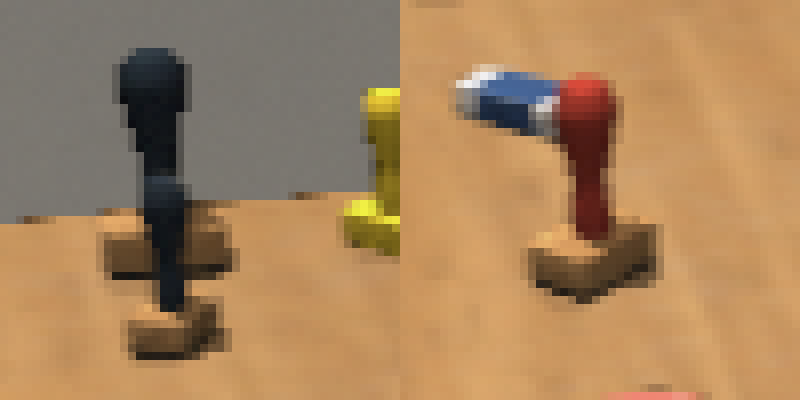

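Run:
```python
from h import *
K,r,t=cam('top');R=cv2.Rodrigues(r)[0];print('cam top',-R.T@t)
K2,r2,t2=cam('side');R2=cv2.Rodrigues(r2)[0];print('cam side',-R2.T@t2)
def tri(a,b):
    P=[];q=[]
    for (k,rr,tt),p in zip((cam('top'),cam('side')),(a,b)):
        P.append(k@np.c_[cv2.Rodrigues(rr)[0],tt]);q.append(np.array(p,float).reshape(2,1))
    X=cv2.triangulatePoints(P[0],P[1],q[0],q[1]);return (X[:3]/X[3]).ravel().round(4)
# side crop: (245,160) navy small ball at (163,192)/8 ; red at (587,97): (587-400)/8+260, 205+97/8
print('navy ball',tri((181.2,276.7),(245+164/8,160+192/8)))
print('red ball',tri((270+(582-400)/8,250+141/8),(260+187/8,205+97/8)))
for n,p,z in [('green',(456.6,264.2),.008),('coral',(348.2,267.5),.008),('bignavy',(141.5,274.5),.08),
  ('frame base L',(269,152),0),('frame base R',(352,153),0),('frame R z.1',(352,153),.1),('book1',(152,187),.0),('book2',(242,150),0),('book1 z',(152,187),.06),('penTip',(397,242),.006),('penEnd',(407,299),.006)]:
  print(n,ray('top',p,z).round(4))
# frame in side view
s=cv2.imread('pics/side0.png')[150:290,320:480]
cv2.imwrite('pics/f.png',cv2.resize(s,None,fx=4,fy=4,interpolation=cv2.INTER_CUBIC))
s=cv2.imread('pics/top0.png')[50:220,110:370]
cv2.imwrite('pics/g.png',cv2.resize(s,None,fx=3,fy=3,interpolation=cv2.INTER_CUBIC))
```

```text
cam top [ 0.46383861 -0.01183944  1.38138627]
cam side [ 0.35545325 -0.90409275  0.47137694]
navy ball [0.4579 0.3203 0.0566]
red ball [0.4723 0.0598 0.0576]
green [ 0.4693 -0.3342  0.008 ]
coral [ 0.4682 -0.0715  0.008 ]
bignavy [0.4642 0.4054 0.08  ]
frame base L [0.7571 0.115  0.    ]
frame base R [ 0.7494 -0.0892  0.    ]
frame R z.1 [ 0.7287 -0.0836  0.1   ]
book1 [0.6778 0.4036 0.    ]
book2 [0.7638 0.1814 0.    ]
book1 z [0.6685 0.3856 0.06  ]
penTip [ 0.5269 -0.1919  0.006 ]
penEnd [ 0.3885 -0.2115  0.006 ]
```

View pics/f.png

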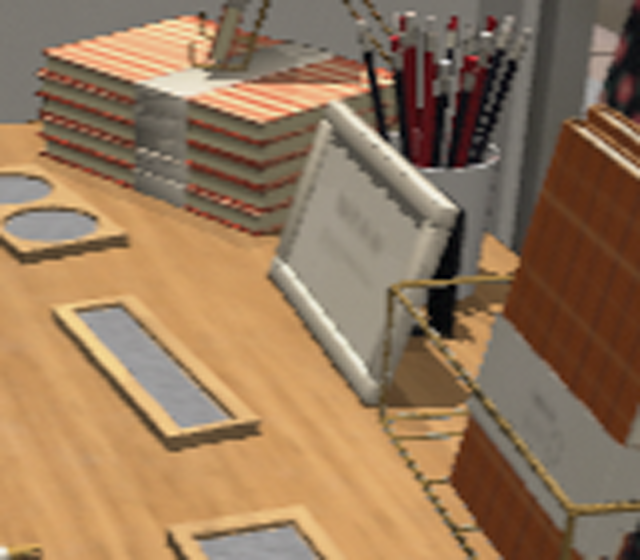

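View pics/g.png

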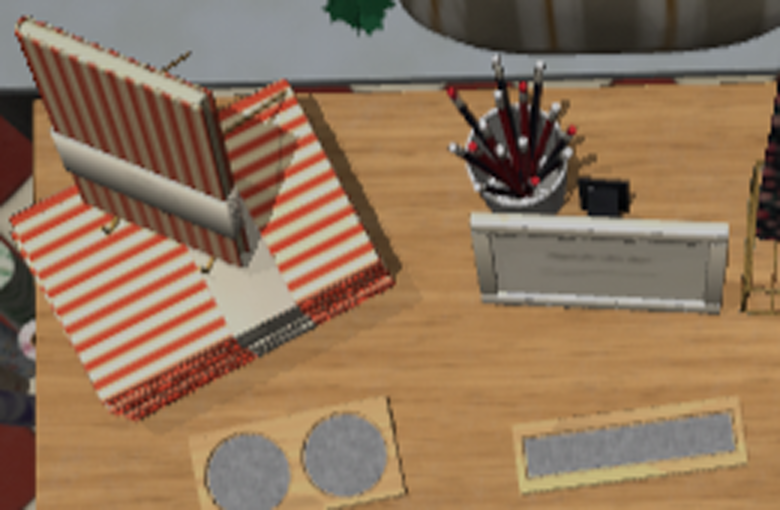

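```bash
cat > g.py <<'E'
import sys
from h import *
from scipy.spatial.transform import Rotation as Ro
s=ctrl.get_state();p=np.array(s['position']);R=Ro.from_rotvec(s['tool_rot'])
M=R.as_matrix();yaw=np.degrees(np.arctan2(M[1,0],M[0,0]))
print('t',round(s['time'],2),'p',p.round(4),'yaw',yaw.round(1),'tilt',np.degrees(np.arccos(-M[2,2])).round(2),'F',np.round(s['ft_force'],1),'w',round(s['grip_width']*87,1))
# args: sequence of waypoints x,y,z[,yaw]
for a in sys.argv[1:]:
    v=[float(q) for q in a.split(',')];T=np.array(v[:3]);ty=v[3] if len(v)>3 else yaw
    Rt=Ro.from_euler('z',ty,degrees=True)*Ro.from_euler('x',180,degrees=True)
    rv=(R.inv()*Rt).as_rotvec();d=T-p
    n=int(max(np.ceil(np.linalg.norm(d)/.0495),np.ceil(np.degrees(np.linalg.norm(rv))/8.4),1))
    # translation expressed in tool frame of the start; per-row rotated as tool yaws
    rows=[];Rc=R
    for i in range(n):
        rows.append((Rc.inv().apply(d/n)*1000).round(1)); Rc=Rc*Ro.from_rotvec(rv/n)
    print('->',v,'n',n,'ang/row',(rv/n).round(4),'rows mm:',[list(map(float,r)) for r in (rows if abs(rv[2])>.03 else rows[:1])])
    p=T;R=Rt;yaw=ty
E
python3 - <<'E'
import h,cv2,numpy as np
from h import *
P=[k@np.c_[cv2.Rodrigues(r)[0],t] for k,r,t in (cam('top'),cam('side'))]
X=cv2.triangulatePoints(P[0],P[1],np.array([[141.],[274.7]]),np.array([[264.],[170.]]));print('big ball',(X[:3]/X[3]).ravel())
print([proj('top',(0.166,-.628,.23))])
E
python3 g.py .469,-.334,.1 .469,-.334,.0175 .469,-.334,.14 .5,-.1,.14 .623,.304,.14
```

```text
big ball [0.46466114 0.40894022 0.07224164]
[array([635.14348507, 410.88581467])]
t 0.1 p [ 0.1662 -0.6279  0.2326] yaw 14.8 tilt 0.1 F [0.8 0.7 0.2] w 86.7
-> [0.469, -0.334, 0.1] n 9 ang/row [-0.0002  0.     -0.    ] rows mm: [[40.9, -22.9, 14.8]]
-> [0.469, -0.334, 0.0175] n 2 ang/row [0. 0. 0.] rows mm: [[0.0, -0.0, 41.2]]
-> [0.469, -0.334, 0.14] n 3 ang/row [0. 0. 0.] rows mm: [[0.0, 0.0, -40.8]]
-> [0.5, -0.1, 0.14] n 5 ang/row [0. 0. 0.] rows mm: [[18.0, -43.7, -0.0]]
-> [0.623, 0.304, 0.14] n 9 ang/row [0. 0. 0.] rows mm: [[24.7, -39.9, -0.0]]
```

>>> servo_tool([
  {"travel":[0.041,-0.023,0.0]},
  {"travel":[0.041,-0.023,0.0]},
  {"travel":[0.041,-0.023,0.0]},
  {"travel":[0.041,-0.023,0.01]},
  {"travel":[0.041,-0.023,0.01]},
], claw=0.07, squeeze=15)

```text
$.series[0]: bad value
```

>>> servo_tool([
  {"travel":[0.041,-0.023,0.015]},
  {"travel":[0.041,-0.023,0.015]},
  {"travel":[0.041,-0.023,0.02]},
  {"travel":[0.041,-0.023,0.02]},
  {"travel":[0,0,0.03]},
])

```text
$.series[0]: bad value
```

>>> servo_tool([
  {"travel":[0,0,0]},
])

```text
$.series[0]: bad value
```

```bash
python3 g.py .469,-.334,.04 .469,-.334,.0175
```

```text
t 0.1 p [ 0.1662 -0.6279  0.2326] yaw 14.8 tilt 0.1 F [0.8 0.7 0.2] w 86.7
-> [0.469, -0.334, 0.04] n 10 ang/row [-0.0002  0.     -0.    ] rows mm: [[36.8, -20.6, 19.3]]
-> [0.469, -0.334, 0.0175] n 1 ang/row [0. 0. 0.] rows mm: [[0.0, -0.0, 22.5]]
```

Angular must be given in every row.

>>> servo_tool([
  {"travel":[0.041,-0.023,0.0],"angular":[0,0,0]},
  {"travel":[0.041,-0.023,0.0],"angular":[0,0,0]},
  {"travel":[0.041,-0.023,0.0],"angular":[0,0,0]},
  {"travel":[0.041,-0.023,0.01],"angular":[0,0,0]},
  {"travel":[0.041,-0.023,0.01],"angular":[0,0,0]},
], claw=0.07, squeeze=15)

```text
time: 0.6
position: [0.3362, -0.4633, 0.2133]
tool_rot: [3.115, 0.405, 0.0]
ft_force: [1.0, -1.4, -0.5]
grip_width: 0.81
```

>>> servo_tool([
  {"travel":[0.041,-0.023,0.015],"angular":[0,0,0]},
  {"travel":[0.041,-0.023,0.015],"angular":[0,0,0]},
  {"travel":[0.041,-0.023,0.02],"angular":[0,0,0]},
  {"travel":[0.041,-0.023,0.02],"angular":[0,0,0]},
  {"travel":[0,0,0.03],"angular":[0,0,0]},
])

```text
time: 1.1
position: [0.4755, -0.3281, 0.115]
tool_rot: [-3.112, -0.423, -0.01]
ft_force: [0.5, -0.4, 0.0]
grip_width: 0.804
```

>>> servo_tool([
  {"travel":[0,0,0],"angular":[0,0,0]},
  {"travel":[0,0,0],"angular":[0,0,0]},
])

```text
time: 1.3
position: [0.4675, -0.3359, 0.1141]
tool_rot: [-3.115, -0.403, 0.003]
ft_force: [-0.8, -0.4, 0.3]
grip_width: 0.8
```

```bash
python3 g.py .469,-.334,.04 .469,-.334,.0175
```

```text
t 1.3 p [ 0.4675 -0.3359  0.1141] yaw 14.8 tilt 0.11 F [-0.8 -0.4  0.3] w 69.6
-> [0.469, -0.334, 0.04] n 2 ang/row [-0.0004  0.0009 -0.    ] rows mm: [[1.1, -0.7, 37.0]]
-> [0.469, -0.334, 0.0175] n 1 ang/row [0. 0. 0.] rows mm: [[0.0, -0.0, 22.5]]
```

>>> servo_tool([
  {"travel":[0.001,-0.001,0.037],"angular":[0,0,0]},
  {"travel":[0.001,-0.001,0.037],"angular":[0,0,0]},
  {"travel":[0,0,0.022],"angular":[0,0,0]},
  {"travel":[0,0,0],"angular":[0,0,0]},
  {"travel":[0,0,0],"angular":[0,0,0]},
])

```text
time: 1.8
position: [0.4702, -0.3347, 0.0201]
tool_rot: [3.114, 0.402, 0.002]
ft_force: [1.3, -0.7, 1.2]
grip_width: 0.804
```

```bash
python3 - <<'E'
from bench import ctrl
import cv2
a=ctrl.get_image('side');b=ctrl.get_image('top')
a=cv2.resize(a[250:400,220:420],None,fx=2,fy=2);b=cv2.resize(b[190:340,380:580],None,fx=2,fy=2)
cv2.imwrite('pics/p1.png',cv2.cvtColor(cv2.hconcat([a,b]),cv2.COLOR_RGB2BGR))
E
python3 g.py
```

```text
t 1.9 p [ 0.4713 -0.3347  0.021 ] yaw 14.7 tilt 0.25 F [-0.4 -0.7  0. ] w 70.0
```

View pics/p1.png

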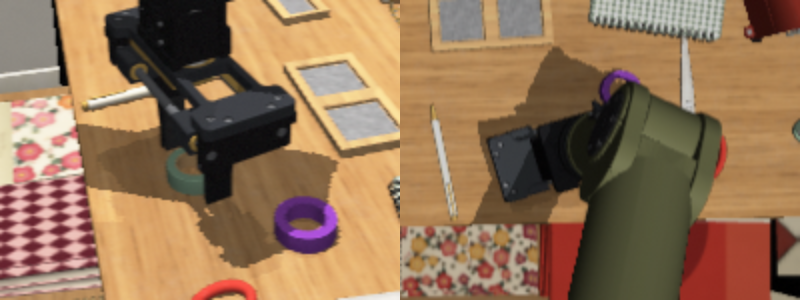

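>>> servo_tool([
  {"travel":[-0.001,0,0.003],"angular":[0,0,0]},
  {"travel":[0,0,0],"angular":[0,0,0]},
  {"travel":[0,0,0],"angular":[0,0,0]},
])

```text
time: 2.2
position: [0.4692, -0.3333, 0.0159]
tool_rot: [3.115, 0.405, 0.001]
ft_force: [0.9, -0.4, -0.0]
grip_width: 0.803
```

>>> servo_tool([
  {"travel":[0,0,0],"angular":[0,0,0]},
  {"travel":[0,0,0],"angular":[0,0,0]},
  {"travel":[0,0,0],"angular":[0,0,0]},
  {"travel":[0,0,0],"angular":[0,0,0]},
], claw=0.02)

```text
time: 2.6
position: [0.4691, -0.333, 0.0154]
tool_rot: [3.115, 0.406, -0.0]
ft_force: [-0.3, -0.6, 0.4]
grip_width: 0.545
```

```bash
python3 g.py .469,-.334,.14 .5,-.1,.14 .623,.304,.14
```

```text
t 2.6 p [ 0.4691 -0.333   0.0154] yaw 14.8 tilt 0.0 F [-0.3 -0.6  0.4] w 47.4
-> [0.469, -0.334, 0.14] n 3 ang/row [0. 0. 0.] rows mm: [[-0.1, 0.3, -41.5]]
-> [0.5, -0.1, 0.14] n 5 ang/row [0. 0. 0.] rows mm: [[18.0, -43.7, -0.0]]
-> [0.623, 0.304, 0.14] n 9 ang/row [0. 0. 0.] rows mm: [[24.7, -39.9, -0.0]]
```

>>> servo_tool([
  {"travel":[0,0,-0.041],"angular":[0,0,0]},
  {"travel":[0,0,-0.042],"angular":[0,0,0]},
  {"travel":[0,0,-0.042],"angular":[0,0,0]},
  {"travel":[0.018,-0.0435,0],"angular":[0,0,0]},
  {"travel":[0.018,-0.0435,0],"angular":[0,0,0]},
])

```text
time: 3.1
position: [0.4824, -0.2404, 0.1423]
tool_rot: [3.114, 0.399, 0.005]
ft_force: [1.1, 0.4, -0.7]
grip_width: 0.544
```

>>> servo_tool([
  {"travel":[0.018,-0.0435,0],"angular":[0,0,0]},
  {"travel":[0.018,-0.0435,0],"angular":[0,0,0]},
  {"travel":[0.018,-0.0435,0],"angular":[0,0,0]},
  {"travel":[0.0245,-0.04,0],"angular":[0,0,0]},
  {"travel":[0.0245,-0.04,0],"angular":[0,0,0]},
])

```text
time: 3.6
position: [0.5274, -0.0082, 0.1407]
tool_rot: [3.114, 0.405, 0.001]
ft_force: [0.4, 0.3, -0.4]
grip_width: 0.546
```

>>> servo_tool([
  {"travel":[0.0245,-0.04,0],"angular":[0,0,0]},
  {"travel":[0.0245,-0.04,0],"angular":[0,0,0]},
  {"travel":[0.0245,-0.04,0],"angular":[0,0,0]},
  {"travel":[0.0245,-0.04,0],"angular":[0,0,0]},
  {"travel":[0.0245,-0.04,0],"angular":[0,0,0]},
])

```text
time: 4.1
position: [0.5949, 0.2164, 0.1403]
tool_rot: [3.115, 0.405, 0.0]
ft_force: [1.0, -0.2, -0.0]
grip_width: 0.549
```

```bash
python3 g.py .623,.304,.14
```

```text
t 4.1 p [0.5949 0.2164 0.1403] yaw 14.8 tilt 0.02 F [ 1.  -0.2 -0. ] w 47.8
-> [0.623, 0.304, 0.14] n 2 ang/row [ 0.0002 -0.     -0.    ] rows mm: [[24.8, -38.8, 0.1]]
```

>>> servo_tool([
  {"travel":[0.025,-0.039,0],"angular":[0,0,0]},
  {"travel":[0.024,-0.038,0],"angular":[0,0,0]},
  {"travel":[0,0,0.04],"angular":[0,0,0]},
  {"travel":[0,0,0.04],"angular":[0,0,0]},
  {"travel":[0,0,0],"angular":[0,0,0]},
])

```text
time: 4.6
position: [0.6181, 0.2994, 0.0535]
tool_rot: [3.111, 0.406, -0.018]
ft_force: [-1.7, -1.0, -2.0]
grip_width: 0.541
```

>>> servo_tool([
  {"travel":[0,0,0],"angular":[0,0,0]},
  {"travel":[0,0,0],"angular":[0,0,0]},
])

```text
time: 4.8
position: [0.6237, 0.3023, 0.063]
tool_rot: [-3.114, -0.404, -0.006]
ft_force: [0.6, 0.4, 0.0]
grip_width: 0.545
```

```bash
python3 g.py .623,.304,.0215
```

```text
t 4.8 p [0.6237 0.3023 0.063 ] yaw 14.8 tilt 0.21 F [0.6 0.4 0. ] w 47.4
-> [0.623, 0.304, 0.0215] n 1 ang/row [-0.0007 -0.0037  0.    ] rows mm: [[-0.4, -1.8, 41.5]]
```

>>> servo_tool([
  {"travel":[0,-0.001,0.015],"angular":[0,0,0]},
  {"travel":[0,0,0.012],"angular":[0,0,0]},
  {"travel":[0,0,0.006],"angular":[0,0,0]},
  {"travel":[0,0,0.004],"angular":[0,0,0]},
  {"travel":[0,0,0],"angular":[0,0,0]},
])

```text
time: 5.3
position: [0.6214, 0.3025, 0.0224]
tool_rot: [3.115, 0.405, -0.002]
ft_force: [-0.2, -0.3, -0.9]
grip_width: 0.544
```

>>> servo_tool([
  {"travel":[0,0,0],"angular":[0,0,0]},
  {"travel":[0,0,0],"angular":[0,0,0]},
])

```text
time: 5.5
position: [0.6222, 0.303, 0.0238]
tool_rot: [-3.115, -0.406, -0.001]
ft_force: [0.1, 0.3, -0.8]
grip_width: 0.546
```

```bash
python3 g.py .623,.304,.0215
```

```text
t 5.5 p [0.6222 0.303  0.0238] yaw 14.8 tilt 0.04 F [ 0.1  0.3 -0.8] w 47.5
-> [0.623, 0.304, 0.0215] n 1 ang/row [-0.0001 -0.0008  0.    ] rows mm: [[1.0, -0.7, 2.3]]
```

>>> servo_tool([
  {"travel":[0.001,-0.001,0.002],"angular":[0,0,0]},
  {"travel":[0,0,0],"angular":[0,0,0]},
  {"travel":[0,0,0],"angular":[0,0,0]},
])

```text
time: 5.8
position: [0.6227, 0.304, 0.0214]
tool_rot: [3.115, 0.405, 0.0]
ft_force: [1.2, -0.3, -0.5]
grip_width: 0.544
```

>>> servo_tool([
  {"travel":[0,0,0],"angular":[0,0,0]},
  {"travel":[0,0,0],"angular":[0,0,0]},
  {"travel":[0,0,-0.01],"angular":[0,0,0]},
  {"travel":[0,0,-0.045],"angular":[0,0,0]},
  {"travel":[0,0,-0.045],"angular":[0,0,0]},
], claw=0.058)

```text
time: 6.3
position: [0.6219, 0.3035, 0.1219]
tool_rot: [3.115, 0.406, -0.004]
ft_force: [1.2, 0.4, -0.2]
grip_width: 0.667
```

```bash
python3 g.py .458,.32,.14 .458,.32,.044
```

```text
t 6.3 p [0.6219 0.3035 0.1219] yaw 14.8 tilt 0.14 F [ 1.2  0.4 -0.2] w 58.0
-> [0.458, 0.32, 0.14] n 4 ang/row [0.0001 0.0006 0.    ] rows mm: [[-38.6, -14.5, -4.4]]
-> [0.458, 0.32, 0.044] n 2 ang/row [0. 0. 0.] rows mm: [[-0.0, -0.0, 48.0]]
```

>>> servo_tool([
  {"travel":[-0.0385,-0.0145,-0.005],"angular":[0,0,0]},
  {"travel":[-0.0385,-0.0145,-0.005],"angular":[0,0,0]},
  {"travel":[-0.0385,-0.0145,-0.005],"angular":[0,0,0]},
  {"travel":[-0.0385,-0.0145,-0.003],"angular":[0,0,0]},
  {"travel":[0,0,0],"angular":[0,0,0]},
], claw=0.05)

```text
time: 6.8
position: [0.4531, 0.323, 0.1407]
tool_rot: [3.113, 0.417, -0.001]
ft_force: [-0.6, 0.6, -0.8]
grip_width: 0.575
```

>>> servo_tool([
  {"travel":[0,0,0],"angular":[0,0,0]},
  {"travel":[0,0,0],"angular":[0,0,0]},
])

```text
time: 7.0
position: [0.4604, 0.3202, 0.14]
tool_rot: [3.116, 0.403, 0.002]
ft_force: [0.7, -0.2, 1.2]
grip_width: 0.574
```

```bash
python3 g.py .458,.32,.085 .458,.32,.044
python3 - <<'E'
from bench import ctrl
import cv2
a=ctrl.get_image('side');b=ctrl.get_image('top')
a=cv2.resize(a[130:260,220:390],None,fx=2.3,fy=2.3);b=cv2.resize(b[170:300,110:280],None,fx=2.3,fy=2.3)
cv2.imwrite('pics/p2.png',cv2.cvtColor(cv2.hconcat([a,b]),cv2.COLOR_RGB2BGR))
E
```

```text
t 7.0 p [0.4604 0.3202 0.14  ] yaw 14.8 tilt 0.09 F [ 0.7 -0.2  1.2] w 49.9
-> [0.458, 0.32, 0.085] n 2 ang/row [ 0.0001 -0.0008 -0.    ] rows mm: [[-1.2, -0.2, 27.5]]
-> [0.458, 0.32, 0.044] n 1 ang/row [0. 0. 0.] rows mm: [[0.0, -0.0, 41.0]]
```

View pics/p2.png

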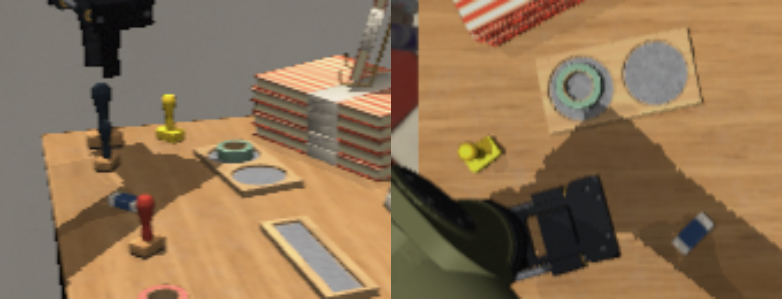

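>>> servo_tool([
  {"travel":[-0.001,0,0.03],"angular":[0,0,0]},
  {"travel":[-0.001,0,0.03],"angular":[0,0,0]},
  {"travel":[0,0,0.025],"angular":[0,0,0]},
  {"travel":[0,0,0.008],"angular":[0,0,0]},
  {"travel":[0,0,0],"angular":[0,0,0]},
])

```text
time: 7.6
position: [0.4567, 0.3195, 0.0451]
tool_rot: [3.115, 0.404, -0.005]
ft_force: [-0.1, 0.0, -0.3]
grip_width: 0.573
```

>>> servo_tool([
  {"travel":[0,0,0],"angular":[0,0,0]},
  {"travel":[0,0,0],"angular":[0,0,0]},
])

```text
time: 7.8
position: [0.4581, 0.3209, 0.0478]
tool_rot: [-3.114, -0.405, -0.004]
ft_force: [0.3, 0.2, 1.3]
grip_width: 0.578
```

```bash
python3 g.py .458,.32,.044
python3 - <<'E'
from bench import ctrl
import cv2
a=ctrl.get_image('side')
cv2.imwrite('pics/p3.png',cv2.cvtColor(cv2.resize(a[140:230,220:330],None,fx=6,fy=6),cv2.COLOR_RGB2BGR))
E
```

```text
t 7.8 p [0.4581 0.3209 0.0478] yaw 14.8 tilt 0.15 F [0.3 0.2 1.3] w 50.3
-> [0.458, 0.32, 0.044] n 1 ang/row [-0.0007 -0.0025  0.    ] rows mm: [[-0.3, 0.8, 3.8]]
```

View pics/p3.png

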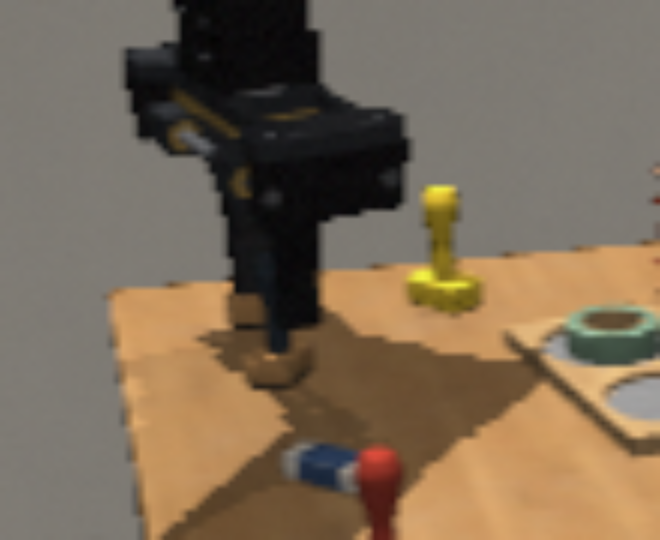

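>>> servo_tool([
  {"travel":[0,0,0.003],"angular":[0,0,0]},
  {"travel":[0,0,0],"angular":[0,0,0]},
  {"travel":[0,0,0],"angular":[0,0,0]},
  {"travel":[0,0,0],"angular":[0,0,0]},
  {"travel":[0,0,0],"angular":[0,0,0]},
], claw=0.005)

```text
time: 8.35
position: [0.457, 0.3202, 0.0434]
tool_rot: [-3.115, -0.405, -0.0]
ft_force: [-0.3, -0.3, -0.6]
grip_width: 0.208
```

```bash
python3 g.py .458,.32,.15 .6335,-.2994,.15
```

```text
t 8.35 p [0.457  0.3202 0.0434] yaw 14.8 tilt 0.01 F [-0.3 -0.3 -0.6] w 18.1
-> [0.458, 0.32, 0.15] n 3 ang/row [ 0. -0. -0.] rows mm: [[0.3, 0.1, -35.5]]
-> [0.6335, -0.2994, 0.15] n 14 ang/row [0. 0. 0.] rows mm: [[0.8, 46.0, 0.0]]
```

>>> servo_tool([
  {"travel":[0,0,-0.025],"angular":[0,0,0]},
  {"travel":[0,0,-0.04],"angular":[0,0,0]},
  {"travel":[0,0,-0.04],"angular":[0,0,0]},
  {"travel":[0.001,0.03,0],"angular":[0,0,0]},
  {"travel":[0.001,0.045,0],"angular":[0,0,0]},
])

```text
time: 8.85
position: [0.478, 0.2511, 0.1504]
tool_rot: [-3.112, -0.415, -0.006]
ft_force: [1.6, -0.1, -1.6]
grip_width: 0.211
```

>>> servo_tool([
  {"travel":[0.001,0.045,0],"angular":[0,0,0]},
  {"travel":[0.001,0.045,0],"angular":[0,0,0]},
  {"travel":[0.001,0.045,0],"angular":[0,0,0]},
  {"travel":[0.001,0.045,0],"angular":[0,0,0]},
  {"travel":[0.001,0.045,0],"angular":[0,0,0]},
])

```text
time: 9.35
position: [0.5407, 0.0301, 0.1486]
tool_rot: [3.115, 0.405, 0.001]
ft_force: [0.0, -0.3, 0.5]
grip_width: 0.207
```

>>> servo_tool([
  {"travel":[0.001,0.045,0],"angular":[0,0,0]},
  {"travel":[0.001,0.045,0],"angular":[0,0,0]},
  {"travel":[0.001,0.045,0],"angular":[0,0,0]},
  {"travel":[0.001,0.045,0],"angular":[0,0,0]},
  {"travel":[0.001,0.045,0],"angular":[0,0,0]},
])

```text
time: 9.85
position: [0.6032, -0.1861, 0.1483]
tool_rot: [3.115, 0.405, -0.0]
ft_force: [0.6, -0.2, 0.2]
grip_width: 0.212
```

```bash
python3 g.py .6335,-.2994,.15
```

```text
t 9.85 p [ 0.6032 -0.1861  0.1483] yaw 14.8 tilt 0.01 F [ 0.6 -0.2  0.2] w 18.4
-> [0.6335, -0.2994, 0.15] n 3 ang/row [0.0001 0.     0.    ] rows mm: [[0.1, 39.1, -0.5]]
```

>>> servo_tool([
  {"travel":[0,0.045,0],"angular":[0,0,0]},
  {"travel":[0,0.04,0],"angular":[0,0,0]},
  {"travel":[0,0.02,0],"angular":[0,0,0]},
  {"travel":[0,0.012,0.02],"angular":[0,0,0]},
  {"travel":[0,0,0.03],"angular":[0,0,0]},
])

```text
time: 10.35
position: [0.6339, -0.2999, 0.0984]
tool_rot: [3.113, 0.401, 0.005]
ft_force: [-0.1, -0.0, -1.2]
grip_width: 0.21
```

>>> servo_tool([
  {"travel":[0,0,0.03],"angular":[0,0,0]},
  {"travel":[0,0,0],"angular":[0,0,0]},
  {"travel":[0,0,0],"angular":[0,0,0]},
  {"travel":[0,0,0],"angular":[0,0,0]},
])

```text
time: 10.75
position: [0.6341, -0.297, 0.0701]
tool_rot: [3.114, 0.407, 0.004]
ft_force: [-0.1, -0.0, 0.4]
grip_width: 0.207
```

```bash
python3 g.py .6335,-.2994,.049
python3 - <<'E'
from bench import ctrl
import cv2
a=ctrl.get_image('side')
cv2.imwrite('pics/p4.png',cv2.cvtColor(cv2.resize(a[190:360,310:480],None,fx=3.5,fy=3.5),cv2.COLOR_RGB2BGR))
E
```

```text
t 10.75 p [ 0.6341 -0.297   0.0701] yaw 14.9 tilt 0.15 F [-0.1 -0.   0.4] w 18.0
-> [0.6335, -0.2994, 0.049] n 1 ang/row [ 0.0014 -0.0022 -0.    ] rows mm: [[-1.3, 2.1, 21.1]]
```

View pics/p4.png

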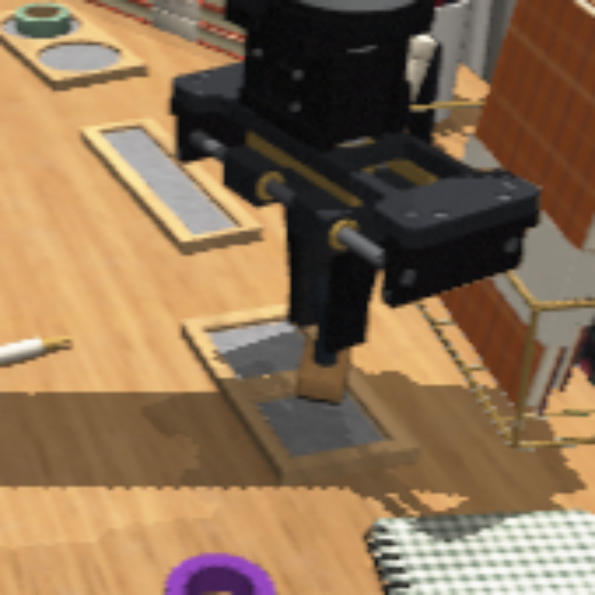

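Run:
```python
from bench import ctrl
import cv2
a=ctrl.get_image('side')[260:320,370:440];b=ctrl.get_image('top')[150:250,390:490]
cv2.imwrite('pics/p5.png',cv2.cvtColor(cv2.hconcat([cv2.resize(a,(466,400),interpolation=2),cv2.resize(b,(334,400),interpolation=2)]),cv2.COLOR_RGB2BGR))
```

```text
(no output)
```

View pics/p5.png

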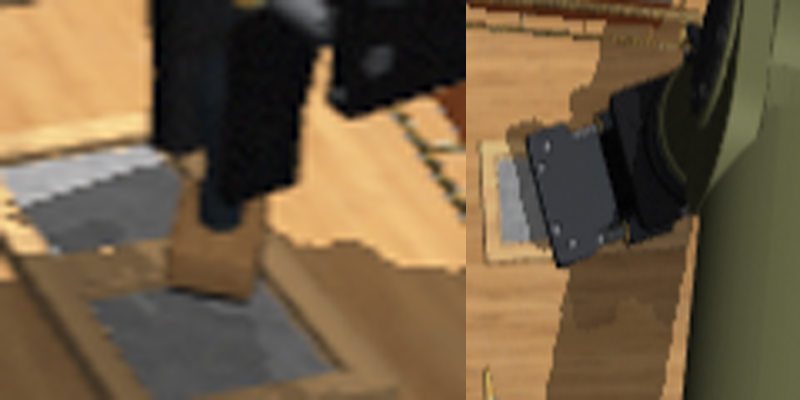

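Run:
```python
from h import *
f=6.66
for nm,off in [('c bottom',(0,0,0)),('c foottop',(0,0,.014)),('front(-y) bottom',(0,-.018,0)),('front top',(0,-.018,.014)),('back top',(0,.018,.014))]:
    p=proj('side',np.array([.634,-.298,.0266])+off);print(nm,((p-[370,260])*f).round())
```

```text
c bottom [210. 267.]
c foottop [213. 223.]
front(-y) bottom [236. 304.]
front top [240. 260.]
back top [188. 187.]
```

>>> servo_tool([
  {"travel":[-0.001,0.002,0.012],"angular":[0,0,0]},
  {"travel":[0,0,0.005],"angular":[0,0,0]},
  {"travel":[0,0,0.003],"angular":[0,0,0]},
  {"travel":[0,0,0],"angular":[0,0,0]},
  {"travel":[0,0,0],"angular":[0,0,0]},
])

```text
time: 11.4
position: [0.6325, -0.2995, 0.0483]
tool_rot: [-3.115, -0.405, -0.0]
ft_force: [0.3, -0.5, 0.9]
grip_width: 0.21
```

>>> servo_tool([
  {"travel":[0,0,0],"angular":[0,0,0]},
  {"travel":[0,0,0],"angular":[0,0,0]},
  {"travel":[0,0,0],"angular":[0,0,0]},
])

```text
time: 11.7
position: [0.6324, -0.2996, 0.0483]
tool_rot: [-3.115, -0.405, 0.0]
ft_force: [-0.3, 0.0, 0.5]
grip_width: 0.211
```

```bash
python3 g.py .6335,-.2994,.0485
```

```text
t 11.7 p [ 0.6324 -0.2996  0.0483] yaw 14.8 tilt 0.01 F [-0.3  0.   0.5] w 18.4
-> [0.6335, -0.2994, 0.0485] n 1 ang/row [-0.0001  0.0002 -0.    ] rows mm: [[1.1, 0.1, -0.2]]
```

Seated height. Open slightly, wait, and rise.

>>> servo_tool([
  {"travel":[0,0,0],"angular":[0,0,0]},
  {"travel":[0,0,0],"angular":[0,0,0]},
  {"travel":[0,0,0],"angular":[0,0,0]},
  {"travel":[0,0,-0.01],"angular":[0,0,0]},
  {"travel":[0,0,-0.03],"angular":[0,0,0]},
], claw=0.04)

```text
time: 12.2
position: [0.6301, -0.2988, 0.0857]
tool_rot: [-3.112, -0.405, 0.009]
ft_force: [0.9, -0.9, -0.6]
grip_width: 0.45
```

>>> servo_tool([
  {"travel":[0,0,-0.035],"angular":[0,0,0]},
  {"travel":[0,0,-0.025],"angular":[0,0,0]},
])

```text
time: 12.4
position: [0.6334, -0.2998, 0.1518]
tool_rot: [3.114, 0.405, 0.004]
ft_force: [0.6, 0.2, -0.2]
grip_width: 0.457
```

```bash
python3 g.py .468,-.0715,.14 .468,-.0715,.0165
python3 - <<'E'
from bench import ctrl
import cv2
a=ctrl.get_image('side')
cv2.imwrite('pics/p6.png',cv2.cvtColor(cv2.resize(a[190:360,310:480],None,fx=3.5,fy=3.5),cv2.COLOR_RGB2BGR))
E
```

```text
t 12.4 p [ 0.6334 -0.2998  0.1518] yaw 14.8 tilt 0.18 F [ 0.6  0.2 -0.2] w 39.7
-> [0.468, -0.0715, 0.14] n 6 ang/row [ 0.0003 -0.0004 -0.    ] rows mm: [[-16.9, -43.8, 1.8]]
-> [0.468, -0.0715, 0.0165] n 3 ang/row [0. 0. 0.] rows mm: [[0.0, -0.0, 41.2]]
```

View pics/p6.png

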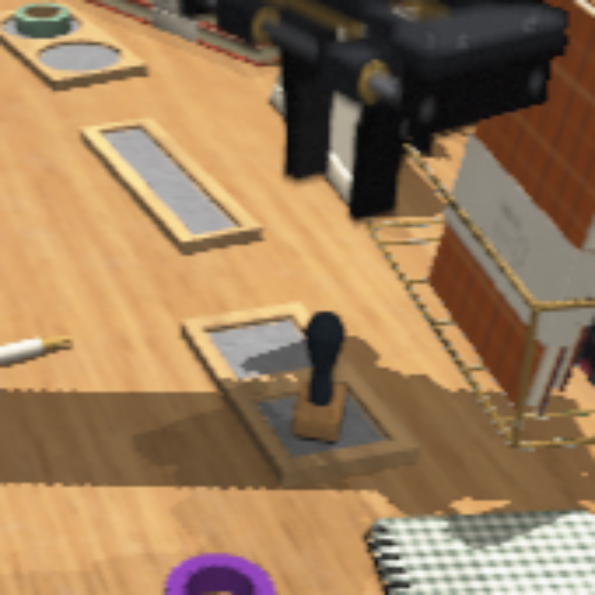

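Stamp_2 stands upright in the recess. Next the coral tape.

>>> servo_tool([
  {"travel":[-0.017,-0.044,0],"angular":[0,0,0]},
  {"travel":[-0.017,-0.044,0],"angular":[0,0,0]},
  {"travel":[-0.017,-0.044,0],"angular":[0,0,0]},
  {"travel":[-0.017,-0.044,0],"angular":[0,0,0]},
  {"travel":[-0.017,-0.044,0.005],"angular":[0,0,0]},
], claw=0.07)

```text
time: 12.95
position: [0.4935, -0.1073, 0.1445]
tool_rot: [3.114, 0.405, 0.003]
ft_force: [0.9, 0.9, -0.3]
grip_width: 0.776
```

>>> servo_tool([
  {"travel":[-0.012,-0.03,0.02],"angular":[0,0,0]},
  {"travel":[-0.005,-0.014,0.03],"angular":[0,0,0]},
  {"travel":[0,0,0.03],"angular":[0,0,0]},
  {"travel":[0,0,0],"angular":[0,0,0]},
  {"travel":[0,0,0],"angular":[0,0,0]},
])

```text
time: 13.45
position: [0.4667, -0.0706, 0.0641]
tool_rot: [3.115, 0.405, 0.0]
ft_force: [0.0, -0.4, -0.1]
grip_width: 0.802
```

```bash
python3 g.py .468,-.0715,.0165
```

```text
t 13.45 p [ 0.4667 -0.0706  0.0641] yaw 14.8 tilt 0.01 F [ 0.  -0.4 -0.1] w 69.8
-> [0.468, -0.0715, 0.0165] n 1 ang/row [ 0.     -0.0002 -0.    ] rows mm: [[1.1, 1.2, 47.6]]
```

>>> servo_tool([
  {"travel":[0.001,0.001,0.025],"angular":[0,0,0]},
  {"travel":[0,0,0.015],"angular":[0,0,0]},
  {"travel":[0,0,0.0075],"angular":[0,0,0]},
  {"travel":[0,0,0],"angular":[0,0,0]},
  {"travel":[0,0,0],"angular":[0,0,0]},
])

```text
time: 13.95
position: [0.4687, -0.0715, 0.0171]
tool_rot: [3.115, 0.405, 0.003]
ft_force: [-0.2, -0.2, -0.3]
grip_width: 0.803
```

>>> servo_tool([
  {"travel":[0,0,0],"angular":[0,0,0]},
  {"travel":[0,0,0],"angular":[0,0,0]},
  {"travel":[0,0,0],"angular":[0,0,0]},
  {"travel":[0,0,0],"angular":[0,0,0]},
  {"travel":[0,0,0],"angular":[0,0,0]},
], claw=0.02)

```text
time: 14.45
position: [0.4677, -0.0713, 0.0162]
tool_rot: [3.115, 0.405, 0.0]
ft_force: [-0.8, -0.7, 1.8]
grip_width: 0.55
```

```bash
python3 g.py .468,-.0715,.14 .638,.2244,.14
```

```text
t 14.45 p [ 0.4677 -0.0713  0.0162] yaw 14.8 tilt 0.03 F [-0.8 -0.7  1.8] w 47.8
-> [0.468, -0.0715, 0.14] n 3 ang/row [ 0.0001 -0.0001 -0.    ] rows mm: [[0.1, 0.1, -41.3]]
-> [0.638, 0.2244, 0.14] n 7 ang/row [0. 0. 0.] rows mm: [[34.3, -34.6, -0.0]]
```

>>> servo_tool([
  {"travel":[0,0,-0.041],"angular":[0,0,0]},
  {"travel":[0,0,-0.041],"angular":[0,0,0]},
  {"travel":[0,0,-0.041],"angular":[0,0,0]},
  {"travel":[0.034,-0.0345,0],"angular":[0,0,0]},
  {"travel":[0.034,-0.0345,0],"angular":[0,0,0]},
])

```text
time: 14.95
position: [0.5172, 0.012, 0.141]
tool_rot: [3.114, 0.397, 0.006]
ft_force: [1.3, 0.6, -1.1]
grip_width: 0.545
```

>>> servo_tool([
  {"travel":[0.034,-0.0345,0],"angular":[0,0,0]},
  {"travel":[0.034,-0.0345,0],"angular":[0,0,0]},
  {"travel":[0.034,-0.0345,0],"angular":[0,0,0]},
  {"travel":[0.034,-0.0345,0],"angular":[0,0,0]},
  {"travel":[0.025,-0.025,0.01],"angular":[0,0,0]},
])

```text
time: 15.45
position: [0.631, 0.2155, 0.1297]
tool_rot: [-3.113, -0.408, -0.004]
ft_force: [-0.3, 1.2, -0.9]
grip_width: 0.543
```

>>> servo_tool([
  {"travel":[0.01,-0.01,0.025],"angular":[0,0,0]},
  {"travel":[0,0,0.03],"angular":[0,0,0]},
  {"travel":[0,0,0.015],"angular":[0,0,0]},
  {"travel":[0,0,0],"angular":[0,0,0]},
  {"travel":[0,0,0],"angular":[0,0,0]},
])

```text
time: 15.95
position: [0.637, 0.2234, 0.0595]
tool_rot: [3.115, 0.404, 0.001]
ft_force: [-0.6, 0.2, 0.5]
grip_width: 0.545
```

```bash
python3 g.py .638,.2244,.022
```

```text
t 15.95 p [0.637  0.2234 0.0595] yaw 14.8 tilt 0.03 F [-0.6  0.2  0.5] w 47.4
-> [0.638, 0.2244, 0.022] n 1 ang/row [ 0.0002 -0.0004 -0.    ] rows mm: [[1.2, -0.8, 37.5]]
```

>>> servo_tool([
  {"travel":[0.001,-0.001,0.018],"angular":[0,0,0]},
  {"travel":[0,0,0.012],"angular":[0,0,0]},
  {"travel":[0,0,0.0075],"angular":[0,0,0]},
  {"travel":[0,0,0],"angular":[0,0,0]},
  {"travel":[0,0,0],"angular":[0,0,0]},
])

```text
time: 16.45
position: [0.6372, 0.225, 0.021]
tool_rot: [3.115, 0.405, -0.001]
ft_force: [-0.4, 0.1, 0.1]
grip_width: 0.543
```

>>> servo_tool([
  {"travel":[0,0,0],"angular":[0,0,0]},
  {"travel":[0,0,0],"angular":[0,0,0]},
])

```text
time: 16.65
position: [0.6374, 0.2252, 0.0215]
tool_rot: [3.115, 0.406, 0.0]
ft_force: [-1.4, 0.3, -0.3]
grip_width: 0.544
```

>>> servo_tool([
  {"travel":[0,0,0],"angular":[0,0,0]},
  {"travel":[0,0,0],"angular":[0,0,0]},
  {"travel":[0,0,0],"angular":[0,0,0]},
  {"travel":[0,0,-0.02],"angular":[0,0,0]},
  {"travel":[0,0,-0.04],"angular":[0,0,0]},
], claw=0.056)

```text
time: 17.15
position: [0.6348, 0.2238, 0.0783]
tool_rot: [3.114, 0.405, -0.012]
ft_force: [0.2, 0.0, 0.3]
grip_width: 0.642
```

>>> servo_tool([
  {"travel":[0,0,-0.04],"angular":[0,0,0]},
  {"travel":[0,0,-0.02],"angular":[0,0,0]},
], claw=0.05)

```text
time: 17.35
position: [0.6388, 0.2262, 0.1456]
tool_rot: [-3.114, -0.406, -0.008]
ft_force: [1.2, -0.2, 0.7]
grip_width: 0.589
```

```bash
python3 g.py .472,.060,.14
python3 - <<'E'
from bench import ctrl
import cv2
a=ctrl.get_image('side')
cv2.imwrite('pics/p7.png',cv2.cvtColor(cv2.resize(a[140:290,230:400],None,fx=3.5,fy=3.5),cv2.COLOR_RGB2BGR))
E
```

```text
t 17.35 p [0.6388 0.2262 0.1456] yaw 14.8 tilt 0.31 F [ 1.2 -0.2  0.7] w 51.3
-> [0.472, 0.06, 0.14] n 5 ang/row [-0.0001 -0.0011  0.    ] rows mm: [[-40.8, 23.6, 0.9]]
```

View pics/p7.png

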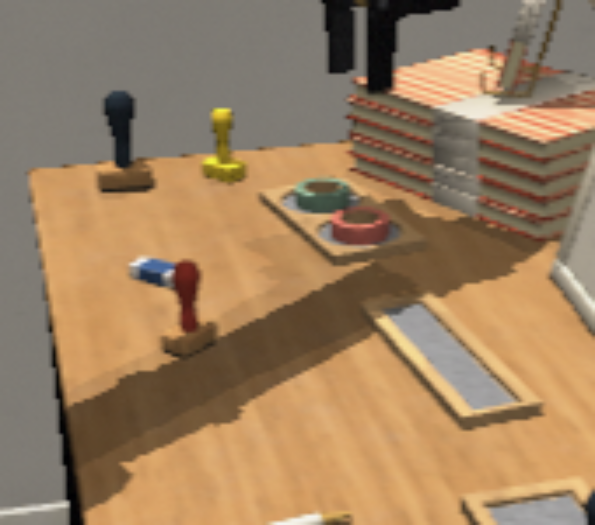

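Both tapes sit in their recesses. Next the red stamp.

>>> servo_tool([
  {"travel":[-0.041,0.0235,0],"angular":[0,0,0]},
  {"travel":[-0.041,0.0235,0],"angular":[0,0,0]},
  {"travel":[-0.041,0.0235,0],"angular":[0,0,0]},
  {"travel":[-0.041,0.0235,0],"angular":[0,0,0]},
  {"travel":[-0.027,0.016,0.005],"angular":[0,0,0]},
])

```text
time: 17.9
position: [0.4788, 0.0674, 0.136]
tool_rot: [3.114, 0.402, -0.001]
ft_force: [-0.1, -0.7, -0.6]
grip_width: 0.572
```

>>> servo_tool([
  {"travel":[-0.013,0.008,0.01],"angular":[0,0,0]},
  {"travel":[0,0,0.02],"angular":[0,0,0]},
  {"travel":[0,0,0],"angular":[0,0,0]},
  {"travel":[0,0,0],"angular":[0,0,0]},
])

```text
time: 18.3
position: [0.4702, 0.0591, 0.1065]
tool_rot: [-3.115, -0.406, 0.001]
ft_force: [0.9, 0.7, 0.3]
grip_width: 0.577
```

```bash
python3 g.py .472,.060,.044
```

```text
t 18.3 p [0.4702 0.0591 0.1065] yaw 14.9 tilt 0.03 F [0.9 0.7 0.3] w 50.2
-> [0.472, 0.06, 0.044] n 2 ang/row [-0.0002  0.0002 -0.    ] rows mm: [[1.0, -0.2, 31.2]]
```

>>> servo_tool([
  {"travel":[0.002,0,0.025],"angular":[0,0,0]},
  {"travel":[0,0,0.02],"angular":[0,0,0]},
  {"travel":[0,0,0.012],"angular":[0,0,0]},
  {"travel":[0,0,0.005],"angular":[0,0,0]},
  {"travel":[0,0,0],"angular":[0,0,0]},
])

```text
time: 18.8
position: [0.4723, 0.0597, 0.0443]
tool_rot: [-3.115, -0.406, 0.001]
ft_force: [-0.6, 0.1, -0.9]
grip_width: 0.575
```

>>> servo_tool([
  {"travel":[0,0,0],"angular":[0,0,0]},
  {"travel":[0,0,0],"angular":[0,0,0]},
])

```text
time: 19.0
position: [0.4731, 0.0594, 0.0453]
tool_rot: [3.115, 0.405, 0.003]
ft_force: [-0.2, 0.7, 0.4]
grip_width: 0.573
```

>>> servo_tool([
  {"travel":[0,0,0],"angular":[0,0,0]},
  {"travel":[0,0,0],"angular":[0,0,0]},
  {"travel":[0,0,0],"angular":[0,0,0]},
  {"travel":[0,0,0],"angular":[0,0,0]},
  {"travel":[0,0,0],"angular":[0,0,0]},
], claw=0.005)

```text
time: 19.5
position: [0.4723, 0.0594, 0.0444]
tool_rot: [3.115, 0.405, 0.0]
ft_force: [-0.4, -0.1, 0.3]
grip_width: 0.213
```

```bash
python3 g.py .472,.060,.15 .6313,-.2273,.15
```

```text
t 19.5 p [0.4723 0.0594 0.0444] yaw 14.8 tilt 0.0 F [-0.4 -0.1  0.3] w 18.5
-> [0.472, 0.06, 0.15] n 3 ang/row [ 0. -0. -0.] rows mm: [[-0.0, -0.2, -35.2]]
-> [0.6313, -0.2273, 0.15] n 7 ang/row [0. 0. 0.] rows mm: [[11.5, 45.5, 0.0]]
```

>>> servo_tool([
  {"travel":[0,0,-0.025],"angular":[0,0,0]},
  {"travel":[0,0,-0.04],"angular":[0,0,0]},
  {"travel":[0,0,-0.04],"angular":[0,0,0]},
  {"travel":[0.0115,0.0455,0],"angular":[0,0,0]},
  {"travel":[0.0115,0.0455,0],"angular":[0,0,0]},
])

```text
time: 20.0
position: [0.5195, -0.0228, 0.1517]
tool_rot: [3.112, 0.41, 0.007]
ft_force: [0.6, -0.1, 0.4]
grip_width: 0.214
```

>>> servo_tool([
  {"travel":[0.0115,0.0455,0],"angular":[0,0,0]},
  {"travel":[0.0115,0.0455,0],"angular":[0,0,0]},
  {"travel":[0.0115,0.0455,0],"angular":[0,0,0]},
  {"travel":[0.0115,0.0455,0],"angular":[0,0,0]},
  {"travel":[0.0065,0.026,0],"angular":[0,0,0]},
])

```text
time: 20.5
position: [0.6222, -0.2154, 0.1485]
tool_rot: [3.115, 0.398, -0.001]
ft_force: [0.1, 1.2, -0.7]
grip_width: 0.211
```

>>> servo_tool([
  {"travel":[0.005,0.019,0.015],"angular":[0,0,0]},
  {"travel":[0,0,0.03],"angular":[0,0,0]},
  {"travel":[0,0,0.03],"angular":[0,0,0]},
  {"travel":[0,0,0],"angular":[0,0,0]},
  {"travel":[0,0,0],"angular":[0,0,0]},
])

```text
time: 21.0
position: [0.6312, -0.2272, 0.0742]
tool_rot: [-3.114, -0.406, 0.002]
ft_force: [0.5, 0.1, 0.6]
grip_width: 0.215
```

```bash
python3 g.py .6313,-.2273,.0497
python3 - <<'E'
from bench import ctrl
import cv2
a=ctrl.get_image('side')
cv2.imwrite('pics/p8.png',cv2.cvtColor(cv2.resize(a[190:360,310:480],None,fx=3.5,fy=3.5),cv2.COLOR_RGB2BGR))
E
```

```text
t 21.0 p [ 0.6312 -0.2272  0.0742] yaw 14.8 tilt 0.08 F [0.5 0.1 0.6] w 18.7
-> [0.6313, -0.2273, 0.0497] n 1 ang/row [-0.0009  0.0009 -0.    ] rows mm: [[0.1, 0.2, 24.5]]
```

View pics/p8.png

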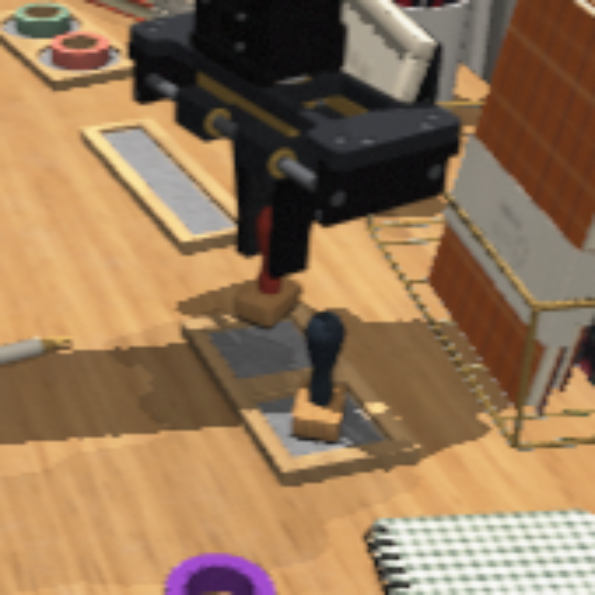

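>>> servo_tool([
  {"travel":[0,0,0.013],"angular":[0,0,0]},
  {"travel":[0,0,0.007],"angular":[0,0,0]},
  {"travel":[0,0,0.004],"angular":[0,0,0]},
  {"travel":[0,0,0],"angular":[0,0,0]},
  {"travel":[0,0,0],"angular":[0,0,0]},
])

```text
time: 21.55
position: [0.6316, -0.2275, 0.0505]
tool_rot: [3.115, 0.405, 0.0]
ft_force: [-0.0, -1.1, -0.0]
grip_width: 0.211
```

>>> servo_tool([
  {"travel":[0,0,0],"angular":[0,0,0]},
  {"travel":[0,0,0],"angular":[0,0,0]},
  {"travel":[0,0,0],"angular":[0,0,0]},
])

```text
time: 21.85
position: [0.6316, -0.2275, 0.0506]
tool_rot: [3.115, 0.405, 0.0]
ft_force: [-0.1, -1.0, 0.3]
grip_width: 0.212
```

>>> servo_tool([
  {"travel":[0,0,0.001],"angular":[0,0,0]},
  {"travel":[0,0,0],"angular":[0,0,0]},
  {"travel":[0,0,0],"angular":[0,0,0]},
])

```text
time: 22.15
position: [0.6316, -0.2275, 0.0495]
tool_rot: [3.115, 0.405, 0.0]
ft_force: [-0.2, 0.9, -0.2]
grip_width: 0.214
```

>>> servo_tool([
  {"travel":[0,0,0],"angular":[0,0,0]},
  {"travel":[0,0,0],"angular":[0,0,0]},
  {"travel":[0,0,0],"angular":[0,0,0]},
  {"travel":[0,0,-0.01],"angular":[0,0,0]},
  {"travel":[0,0,-0.03],"angular":[0,0,0]},
], claw=0.038)

```text
time: 22.65
position: [0.6291, -0.2269, 0.087]
tool_rot: [-3.112, -0.405, 0.009]
ft_force: [0.3, 0.0, 0.3]
grip_width: 0.429
```

>>> servo_tool([
  {"travel":[0,0,-0.035],"angular":[0,0,0]},
  {"travel":[0,0,-0.025],"angular":[0,0,0]},
])

```text
time: 22.85
position: [0.6324, -0.2275, 0.1527]
tool_rot: [3.114, 0.406, 0.004]
ft_force: [1.4, 0.3, 0.5]
grip_width: 0.435
```

```bash
python3 g.py .458,-.2015,.12,8.5
python3 - <<'E'
from bench import ctrl
import cv2
a=ctrl.get_image('side')
cv2.imwrite('pics/p9.png',cv2.cvtColor(cv2.resize(a[190:360,310:480],None,fx=3.5,fy=3.5),cv2.COLOR_RGB2BGR))
E
```

```text
t 22.85 p [ 0.6324 -0.2275  0.1527] yaw 14.8 tilt 0.17 F [1.4 0.3 0.5] w 37.9
-> [0.458, -0.2015, 0.12, 8.5] n 4 ang/row [ 0.0004 -0.0006  0.0277] rows mm: [[-40.5, -17.5, 8.0], [-41.0, -16.3, 8.1], [-41.4, -15.2, 8.1], [-41.8, -14.0, 8.1]]
```

View pics/p9.png

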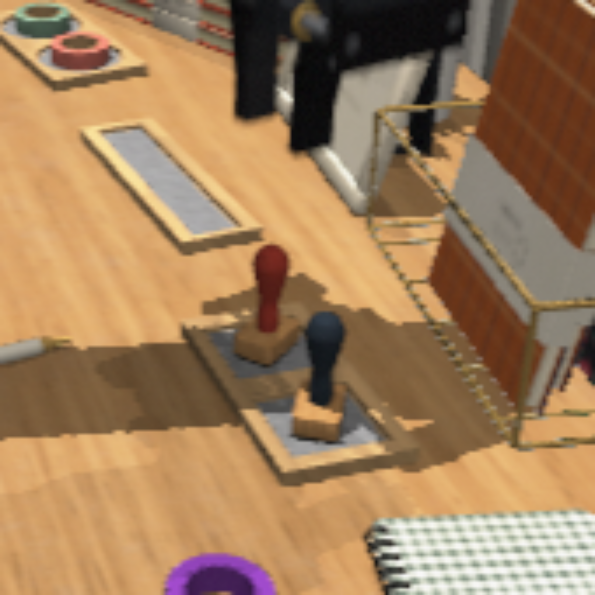

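>>> servo_tool([
  {"travel":[-0.0405,-0.0175,0],"angular":[0,0,0.0275]},
  {"travel":[-0.041,-0.0165,0.008],"angular":[0,0,0.0275]},
  {"travel":[-0.0415,-0.015,0.01],"angular":[0,0,0.0275]},
  {"travel":[-0.042,-0.014,0.02],"angular":[0,0,0.0275]},
  {"travel":[0,0,0.03],"angular":[0,0,0]},
])

```text
time: 23.4
position: [0.4516, -0.2022, 0.082]
tool_rot: [3.129, 0.228, -0.004]
ft_force: [1.7, -0.5, 0.1]
grip_width: 0.438
```

>>> servo_tool([
  {"travel":[0,0,0.02],"angular":[0,0,0]},
  {"travel":[0,0,0],"angular":[0,0,0]},
  {"travel":[0,0,0],"angular":[0,0,0]},
  {"travel":[0,0,0],"angular":[0,0,0]},
])

```text
time: 23.8
position: [0.4581, -0.2019, 0.0629]
tool_rot: [3.132, 0.234, 0.004]
ft_force: [0.1, 0.1, 0.2]
grip_width: 0.445
```

```bash
python3 g.py .458,-.2015,.0165,8.5
python3 - <<'E'
from bench import ctrl
import cv2
a=ctrl.get_image('side')
cv2.imwrite('pics/p10.png',cv2.cvtColor(cv2.resize(a[230:340,230:380],None,fx=5,fy=5),cv2.COLOR_RGB2BGR))
E
```

```text
t 23.8 p [ 0.4581 -0.2019  0.0629] yaw 8.5 tilt 0.15 F [0.1 0.1 0.2] w 38.7
-> [0.458, -0.2015, 0.0165, 8.5] n 1 ang/row [ 0.0014 -0.0022  0.0007] rows mm: [[-0.1, -0.5, 46.4]]
```

View pics/p10.png

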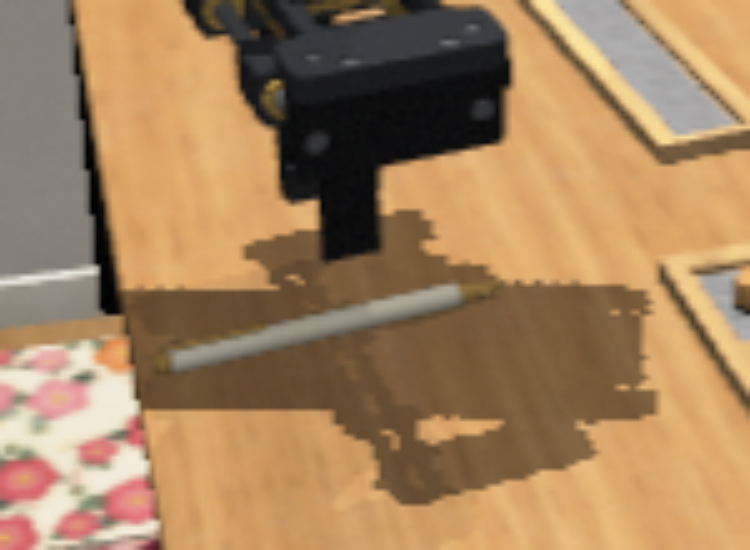

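>>> servo_tool([
  {"travel":[0,0,0.023],"angular":[0,0,0]},
  {"travel":[0,0,0.015],"angular":[0,0,0]},
  {"travel":[0,0,0.008],"angular":[0,0,0]},
  {"travel":[0,0,0],"angular":[0,0,0]},
  {"travel":[0,0,0],"angular":[0,0,0]},
])

```text
time: 24.35
position: [0.4574, -0.2017, 0.0161]
tool_rot: [3.132, 0.234, 0.002]
ft_force: [-0.2, -0.7, -0.6]
grip_width: 0.435
```

>>> servo_tool([
  {"travel":[0,0,0],"angular":[0,0,0]},
  {"travel":[0,0,0],"angular":[0,0,0]},
])

```text
time: 24.55
position: [0.4573, -0.2018, 0.0162]
tool_rot: [3.132, 0.234, 0.002]
ft_force: [-0.4, 0.9, -0.0]
grip_width: 0.435
```

```bash
python3 g.py .458,-.2015,.016,8.5
python3 - <<'E'
from bench import ctrl
import cv2
a=ctrl.get_image('side')
cv2.imwrite('pics/p11.png',cv2.cvtColor(cv2.resize(a[230:340,230:380],None,fx=5,fy=5),cv2.COLOR_RGB2BGR))
E
```

```text
t 24.55 p [ 0.4573 -0.2018  0.0162] yaw 8.5 tilt 0.09 F [-0.4  0.9 -0. ] w 37.8
-> [0.458, -0.2015, 0.016, 8.5] n 1 ang/row [ 0.0011 -0.0011  0.0005] rows mm: [[0.7, -0.2, 0.2]]
```

View pics/p11.png

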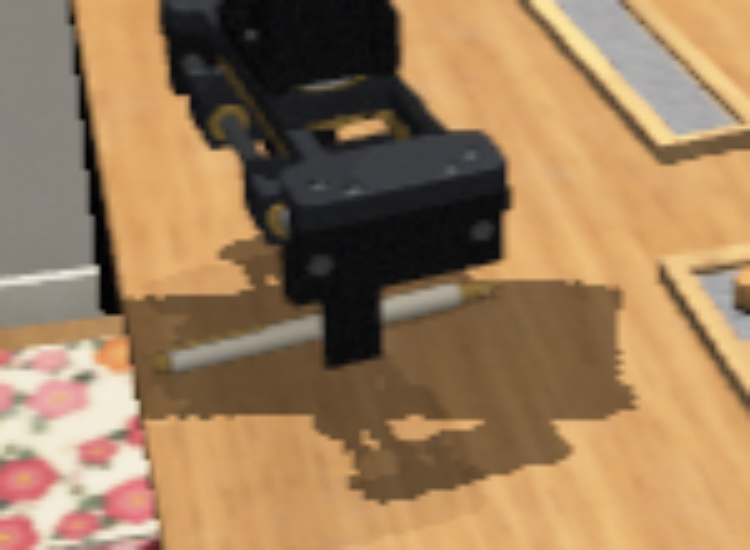

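>>> servo_tool([
  {"travel":[0,0,0],"angular":[0,0,0]},
  {"travel":[0,0,0],"angular":[0,0,0]},
  {"travel":[0,0,0],"angular":[0,0,0]},
  {"travel":[0,0,0],"angular":[0,0,0]},
  {"travel":[0,0,0],"angular":[0,0,0]},
], claw=0.0, squeeze=20)

```text
time: 25.1
position: [0.4567, -0.2015, 0.0154]
tool_rot: [3.133, 0.234, -0.0]
ft_force: [-0.4, 0.3, 0.6]
grip_width: 0.113
```

```bash
python3 g.py .458,-.2015,.116,8.5 .6397,-.0062,.116,96.1
```

```text
t 25.1 p [ 0.4567 -0.2015  0.0154] yaw 8.5 tilt 0.0 F [-0.4  0.3  0.6] w 9.8
-> [0.458, -0.2015, 0.116, 8.5] n 3 ang/row [0.     0.     0.0002] rows mm: [[0.4, 0.1, -33.5]]
-> [0.6397, -0.0062, 0.116, 96.1] n 11 ang/row [ 0.     0.    -0.139] rows mm: [[19.0, -15.1, -0.0], [20.9, -12.3, -0.0], [22.4, -9.3, -0.0], [23.5, -6.1, -0.0], [24.1, -2.8, -0.0], [24.2, 0.5, 0.0], [23.9, 3.9, 0.0], [23.2, 7.2, 0.0], [22.0, 10.3, 0.0], [20.3, 13.2, 0.0], [18.3, 15.9, 0.0]]
```

>>> servo_tool([
  {"travel":[0,0,-0.025],"angular":[0,0,0]},
  {"travel":[0,0,-0.04],"angular":[0,0,0]},
  {"travel":[0,0,-0.04],"angular":[0,0,0]},
  {"travel":[0.019,-0.015,0],"angular":[0,0,-0.139]},
  {"travel":[0.021,-0.0125,0],"angular":[0,0,-0.139]},
])

```text
time: 25.6
position: [0.4909, -0.1668, 0.1222]
tool_rot: [3.066, 0.67, 0.004]
ft_force: [-0.2, 0.2, -0.6]
grip_width: 0.105
```

>>> servo_tool([
  {"travel":[0.0225,-0.0095,0],"angular":[0,0,-0.139]},
  {"travel":[0.0235,-0.006,0],"angular":[0,0,-0.139]},
  {"travel":[0.024,-0.003,0],"angular":[0,0,-0.139]},
  {"travel":[0.024,0.0005,0],"angular":[0,0,-0.139]},
  {"travel":[0.024,0.004,0],"angular":[0,0,-0.139]},
])

```text
time: 26.1
position: [0.5728, -0.0765, 0.1203]
tool_rot: [2.656, 1.679, -0.0]
ft_force: [0.4, 0.4, -1.3]
grip_width: 0.103
```

>>> servo_tool([
  {"travel":[0.023,0.007,0],"angular":[0,0,-0.139]},
  {"travel":[0.022,0.0105,0],"angular":[0,0,-0.139]},
  {"travel":[0.0205,0.013,0],"angular":[0,0,-0.139]},
  {"travel":[0.0185,0.016,0],"angular":[0,0,-0.139]},
  {"travel":[0,0,0],"angular":[0,0,0]},
])

```text
time: 26.6
position: [0.6394, -0.0017, 0.1202]
tool_rot: [-2.091, -2.342, -0.005]
ft_force: [0.3, -0.4, 0.3]
grip_width: 0.107
```

```bash
python3 g.py .6397,-.0062,.05,96.1
python3 - <<'E'
from bench import ctrl
import cv2
a=ctrl.get_image('side');b=ctrl.get_image('top')
a=cv2.resize(a[150:320,280:450],None,fx=2.3,fy=2.3);b=cv2.resize(b[130:300,240:410],None,fx=2.3,fy=2.3)
cv2.imwrite('pics/p12.png',cv2.cvtColor(cv2.hconcat([a,b]),cv2.COLOR_RGB2BGR))
E
```

```text
t 26.6 p [ 0.6394 -0.0017  0.1202] yaw 96.5 tilt 0.21 F [ 0.3 -0.4  0.3] w 9.3
-> [0.6397, -0.0062, 0.05, 96.1] n 2 ang/row [ 0.0006 -0.0018  0.0035] rows mm: [[-2.4, -0.1, 35.1]]
```

View pics/p12.png

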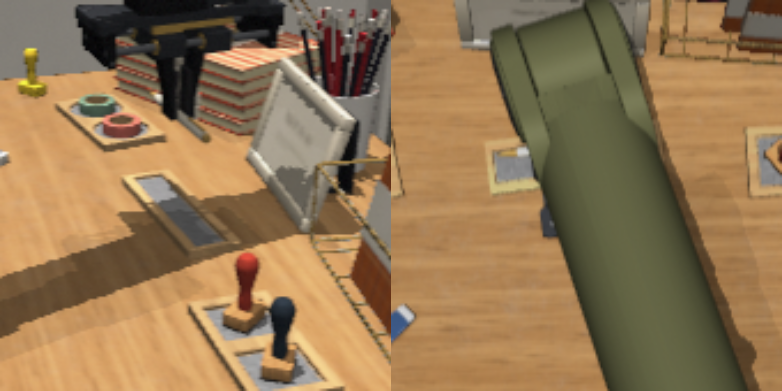

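>>> servo_tool([
  {"travel":[-0.0025,0,0.025],"angular":[0,0,0.0035]},
  {"travel":[-0.002,0,0.025],"angular":[0,0,0.0035]},
  {"travel":[0,0,0.02],"angular":[0,0,0]},
  {"travel":[0,0,0],"angular":[0,0,0]},
  {"travel":[0,0,0],"angular":[0,0,0]},
])

```text
time: 27.2
position: [0.6383, -0.0113, 0.0506]
tool_rot: [2.11, 2.328, -0.001]
ft_force: [0.3, 0.2, -0.1]
grip_width: 0.105
```

```bash
python3 g.py .6397,-.0062,.0215,96.1
python3 - <<'E'
from bench import ctrl
import cv2
a=ctrl.get_image('side')
cv2.imwrite('pics/p13.png',cv2.cvtColor(cv2.resize(a[170:300,300:430],None,fx=4.6,fy=4.6),cv2.COLOR_RGB2BGR))
E
```

```text
t 27.2 p [ 0.6383 -0.0113  0.0506] yaw 95.6 tilt 0.05 F [ 0.3  0.2 -0.1] w 9.1
-> [0.6397, -0.0062, 0.0215, 96.1] n 1 ang/row [-0.0007  0.0006 -0.0083] rows mm: [[4.9, 1.9, 29.1]]
```

View pics/p13.png

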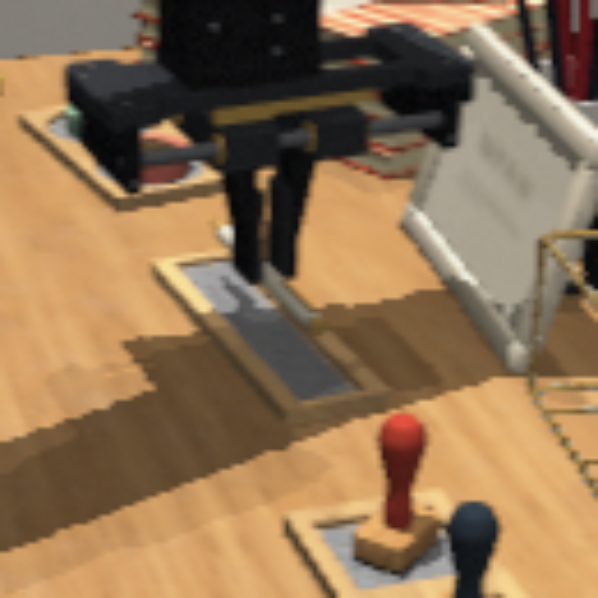

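>>> servo_tool([
  {"travel":[0.004,0.003,0.014],"angular":[0,0,-0.004]},
  {"travel":[0,0,0.008],"angular":[0,0,0]},
  {"travel":[0,0,0.004],"angular":[0,0,0]},
  {"travel":[0,0,0],"angular":[0,0,0]},
  {"travel":[0,0,0],"angular":[0,0,0]},
])

```text
time: 27.75
position: [0.6413, -0.0059, 0.0243]
tool_rot: [-2.103, -2.334, 0.0]
ft_force: [-0.3, 0.0, -0.8]
grip_width: 0.106
```

>>> servo_tool([
  {"travel":[0,0,0],"angular":[0,0,0]},
  {"travel":[0,0,0],"angular":[0,0,0]},
  {"travel":[0,0,0],"angular":[0,0,0]},
])

```text
time: 28.05
position: [0.6414, -0.006, 0.0247]
tool_rot: [2.103, 2.333, 0.0]
ft_force: [0.3, -0.4, 0.1]
grip_width: 0.108
```

```bash
python3 g.py .6385,-.0062,.0215,96.1
```

```text
t 28.05 p [ 0.6414 -0.006   0.0247] yaw 96.0 tilt 0.03 F [ 0.3 -0.4  0.1] w 9.4
-> [0.6385, -0.0062, 0.0215, 96.1] n 1 ang/row [ 0.0004  0.0002 -0.0025] rows mm: [[0.1, -2.9, 3.2]]
```

>>> servo_tool([
  {"travel":[0,-0.0025,0.003],"angular":[0,0,0]},
  {"travel":[0,0,0],"angular":[0,0,0]},
  {"travel":[0,0,0],"angular":[0,0,0]},
  {"travel":[0,0,0],"angular":[0,0,0]},
])

```text
time: 28.45
position: [0.6388, -0.0062, 0.0214]
tool_rot: [2.103, 2.334, -0.0]
ft_force: [-0.2, -0.5, -0.3]
grip_width: 0.111
```

```bash
python3 g.py .6385,-.0062,.0215,96.1
```

```text
t 28.45 p [ 0.6388 -0.0062  0.0214] yaw 96.0 tilt 0.0 F [-0.2 -0.5 -0.3] w 9.6
-> [0.6385, -0.0062, 0.0215, 96.1] n 1 ang/row [ 0.      0.0001 -0.0025] rows mm: [[0.0, -0.3, -0.1]]
```

>>> servo_tool([
  {"travel":[0,0,0],"angular":[0,0,0]},
  {"travel":[0,0,0],"angular":[0,0,0]},
  {"travel":[0,0,0],"angular":[0,0,0]},
  {"travel":[0,0,-0.01],"angular":[0,0,0]},
  {"travel":[0,0,-0.03],"angular":[0,0,0]},
], claw=0.025)

```text
time: 28.95
position: [0.6364, -0.0065, 0.0594]
tool_rot: [-2.1, -2.331, 0.006]
ft_force: [0.1, -0.6, -0.4]
grip_width: 0.281
```

>>> servo_tool([
  {"travel":[0,0,-0.04],"angular":[0,0,0]},
  {"travel":[0,0,-0.04],"angular":[0,0,0]},
  {"travel":[0,0.03,-0.03],"angular":[0,0,0]},
  {"travel":[0,0.045,0],"angular":[0,0,0]},
  {"travel":[0,0.045,0],"angular":[0,0,0]},
])

```text
time: 29.45
position: [0.7603, 0.0055, 0.1749]
tool_rot: [2.102, 2.329, 0.003]
ft_force: [1.9, -0.1, 0.3]
grip_width: 0.29
```

```bash
python3 g.py
```

```text
t 29.45 p [0.7603 0.0055 0.1749] yaw 95.9 tilt 0.26 F [ 1.9 -0.1  0.3] w 25.2
```

>>> servo_tool([
  {"travel":[0,0,-0.02],"angular":[0,0,0]},
  {"travel":[0,-0.045,0],"angular":[0,0,0]},
  {"travel":[0,-0.045,0],"angular":[0,0,0]},
  {"travel":[0,-0.045,0],"angular":[0,0,0]},
  {"travel":[0,-0.045,0],"angular":[0,0,0]},
])

```text
time: 29.95
position: [0.5774, -0.0122, 0.1916]
tool_rot: [-2.103, -2.334, -0.0]
ft_force: [-0.6, -0.1, 0.3]
grip_width: 0.286
```

>>> servo_tool([
  {"travel":[0,-0.045,0],"angular":[0,0,0]},
  {"travel":[0,-0.045,0],"angular":[0,0,0]},
  {"travel":[-0.04,0,0],"angular":[0,0,0]},
  {"travel":[-0.04,0,0],"angular":[0,0,0]},
  {"travel":[-0.04,0,0],"angular":[0,0,0]},
])

```text
time: 30.45
position: [0.5019, -0.1425, 0.1931]
tool_rot: [2.099, 2.332, -0.002]
ft_force: [0.3, 0.3, 0.5]
grip_width: 0.286
```

```bash
python3 g.py
python3 - <<'E'
from bench import ctrl
import cv2
for n in('side','top'):
    cv2.imwrite(f'pics/{n}_e.png',cv2.cvtColor(ctrl.get_image(n),cv2.COLOR_RGB2BGR))
E
```

```text
t 30.45 p [ 0.5019 -0.1425  0.1931] yaw 96.0 tilt 0.23 F [0.3 0.3 0.5] w 24.8
```

View pics/side_e.png

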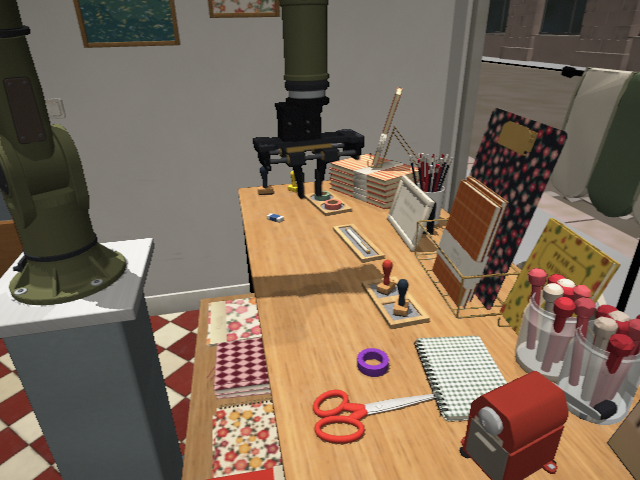

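View pics/top_e.png

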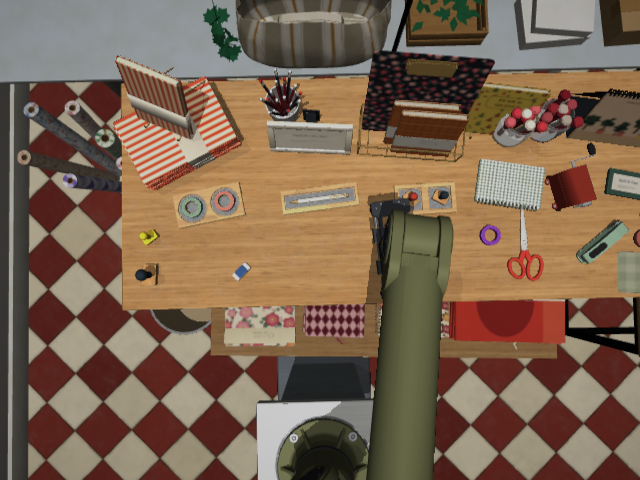

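```bash
sed -n '1,12p' m.py | sed 's/top0/top_e/' > m2.py
cat >> m2.py <<'E'
comps((S<90)&(V>190),(280,185,362,212),.013,'pen white')
comps(((H<8)|(H>172))&(S>90),(205,180,245,222),.0125,'coral')
comps((H>40)&(H<95)&(S>50),(172,190,210,225),.0125,'green')
comps((H>95)&(H<125)&(S>90),(228,258,256,284),.012,'eraser')
im2=np.hstack([cv2.resize(im[180:225,170:245],None,fx=5,fy=5),cv2.resize(im[180:225,278:363],None,fx=5,fy=5)])
s=cv2.imread('pics/side_e.png')
s2=np.hstack([cv2.resize(s[180:220,290:365],None,fx=5,fy=5),cv2.resize(s[215:260,325:410],None,fx=5,fy=5)[:200]])
s3=cv2.copyMakeBorder(cv2.resize(s[250:330,355:435],None,fx=2,fy=2),0,0,0,640,cv2.BORDER_CONSTANT)
cv2.imwrite('pics/fin.png',np.vstack([im2,s2,s3]))
E
python3 m2.py
```

```text
felt px 192.5 208.0 w [0.6229 0.3039 0.005 ] size 0.064 0.065 longdir deg -169.6
felt px 225.0 201.0 w [0.638  0.2244 0.005 ] size 0.064 0.064 longdir deg 179.0
felt px 319.4 197.9 w [ 0.6398 -0.0061  0.005 ] size 0.169 0.031 longdir deg -84.0
pen white px 316.5 198.5 w [0.6373 0.0009 0.013 ] size 0.091 0.005 longdir deg -83.8
coral px 224.5 200.5 w [0.6383 0.2243 0.0125] size 0.046 0.046 longdir deg 179.0
green px 191.5 207.0 w [0.6245 0.3045 0.0125] size 0.043 0.043 longdir deg -136.3
eraser px 241.0 271.0 w [0.4664 0.1873 0.012 ] size 0.024 0.017 longdir deg -46.3
```

View pics/fin.png

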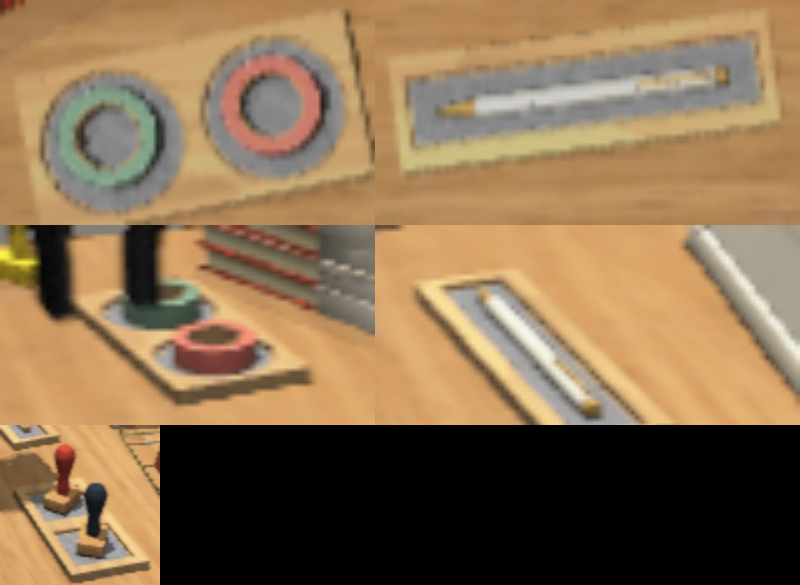

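Run:
```python
import cv2,numpy as np
from h import *
s=cv2.imread('pics/side_e.png');t=cv2.imread('pics/top_e.png')
cv2.imwrite('pics/fin2.png',np.hstack([cv2.resize(s[255:330,360:435],(400,400),interpolation=2),cv2.resize(t[170:230,400:460],(400,400),interpolation=2)]))
```

```text
(no output)
```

View pics/fin2.png

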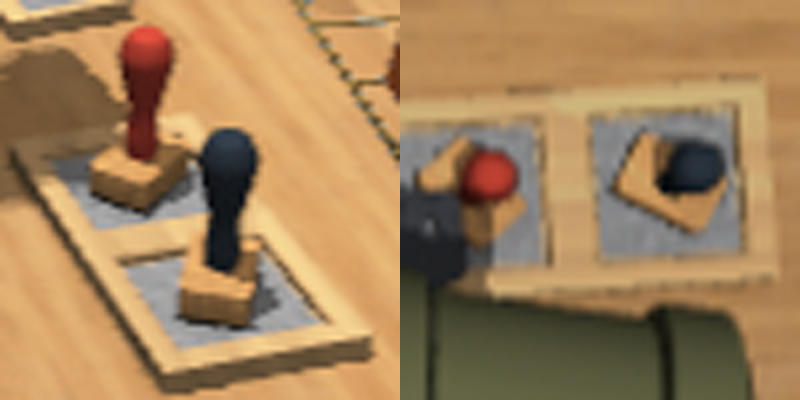

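Both stamps stand clear of the recess walls, flat on the felt. I'm handing the job in.

```bash
python3 -c "
from bench import ctrl
print(ctrl.close_job())"
```

```text
the job is handed in; nothing more can be done
None
```

I put all five items away and handed the job in at about 30.6 s; no verdict was reported.

- **Tapes:** the coral roll is in the right round recess and the green roll in the left. Both are within about 2 mm of the recess centre.
- **Stamps:** red and the smaller navy stamp stand upright in the two square recesses, with their feet clear of the walls. I checked this by eye in both views, though in the top view the arm hid part of the red stamp's recess.
- **Pen:** it lies in the groove, lined up with it. From its two ends in the top view, its middle is about 1 mm from the groove's middle. The colour mask gave a middle about 7 mm off along the groove, because it caught only the white barrel; either value is within tolerance.
- **Left alone:** the eraser reads the same position as at the start, and the yellow, large navy and purple look-alikes were not handled.

**One slip:** after releasing the pen I moved the raised gripper the wrong way, briefly over the picture frame. It was about 0.16 m or more above the table, the force stayed under 2 N, and the pictures afterwards showed nothing disturbed. The gripper was clear of everything at hand-in.

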